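# Load a battery pack in its charging tray and dock the loaded tray

### The arm

A 6-joint arm with a two-finger parallel gripper is mounted at the origin on the work surface. World frame = base frame: x ahead of the robot, y to its left, z up, the work surface at z = 0. Lengths are in mm, angles in rad, forces in N, time in s.
With the tool pointing down it reaches from about 350 to 725 mm from the base axis. Payload 4.3 kg.
Tool frame: the origin (TCP) lies at the very end of the fingers, on their centre line; the grasp point (between the pads) lies 19 mm behind it (ctrl.grip_depth is the distance from the TCP to the grasp point, in mm); z points along the fingers, y is the direction in which the jaws open and shut (so a half turn about z gives the same grasp; the last joint's range is limited). The gripper opens to 85 mm and grips with 20 to 120 N. Pads are 22 mm wide; open, the fingers measure 114 mm over their backs; the gripper's body (76 mm by 85 mm) begins 54 mm behind the grasp point. The pads swing forward as they close: fully open they stand 13 mm farther back than shut.
Start: joints at [-1.424, 0.377, 0.081, 1.274, 0, 1.46], TCP at [146.052, -556.18, 231.329] pointing down, gripper open.
Joint ranges: [-2.72, 2.72], [-0.84, 1.66], [-1.02, 1.22], [-1.77, 2.12], [-1.37, 1.28], [-3.14, 3.14]. Speed limits (rad/s): [2.57, 2.57, 3.14, 3.14, 3.14, 3.14].

### API

Orientations are given as a unit quaternion [x, y, z, w].
In Python, from station import ctrl gives the robot as it stands.
- The arm moves only by the tool step_arm, never from a script. Its argument "deltas" is a list of rows, each a list of 7 numbers: the shift along the world's x, y, z in m, then the turn, a rotation vector about the world's x, y, z in degrees, then the finger opening in m, from 0 to 0.0854. In form: [[tx, ty, tz, rx, ry, rz, fingers], ...]. A call has exactly 8 rows; each row is the pose to reach, as a shift and turn from the pose measured when the call began; what a row does not reach only later rows make up. A row lasts 1/10 s, in which the tool goes at most 50 mm and 8.59 degrees, less where a joint would pass 70% of its speed; a pose out of reach is approached as far as the arm can. A call with a gripper value outside its range is refused whole. The fingers move at their own pace and stop on an object; "newtons" is the grip in N (left out, the last holds). Time passes only in rows, so rows that repeat a pose let the fingers close, or fill a call up. It gives the time, the measured TCP pose, the force and the opening at its end, in the units of the state.
- ctrl.sense(): the state, without advancing time (a new reading comes with each control period).
- ctrl.capture(name): name is "scene" or "top" or "wrist"; returns a dict with "frame" (400x640x3 uint8, red, green, blue), "fx", "fy", "cx", "cy" (pixels), "position" and "orientation" of the camera in the world; the wrist camera has in their place "mount" (4x4, takes a point from camera to tool coordinates, whose origin is the TCP and whose axes are the flange's). Camera axes: x right, y down, z forward; pixel columns grow to the right and rows downward; lengths in mm; the calibration is good to about 2 mm. A picture is of the moment at which its call begins: read the wrist's pose just before it. There is no depth.
- ctrl.hand_in(): hands the job in, once; it reports no verdict.
The state is a dict: "t": time; "joints": joint angles; "qd": joint speeds; "effort": joint torques, N m; "ee_pos": TCP position; "tcp_rot": TCP orientation; "contact_force": force on the tool from outside, world axes, zero at the start; "torque": the same for the moment, N m; "opening": finger opening in mm.
Only numpy, scipy, OpenCV 4.12 (cv2) and the standard library are available. Lean on these libraries where they do the work, as an engineer would, in place of code of your own. Each camera call takes 0.05 s, during which the arm holds its last target.

### The job

Get the cream battery pack with the orange band charging: set it in the blue tray, nose end to the tray's nose, and slide it forward until its foot bar drops into the slot in the tray floor so that it sits flat. Then slide the loaded tray as one unit fully home into the grey charging dock and swing the red gate bar shut behind it. Leave the red-banded dark pack and the other things on the bench where they are, and do not tip the pack over.

Things in the scene. Friction and masses are not known exactly. Their poses are not given: they have to be found in the camera images.
- pack_mid (a point): Pack to charge, 0.42 kg: cream block 110 (x) x 54 (y) x 58 mm tall, orange band nearer its nose (+x). This point is the block's centre, z up. A foot bar hangs 7 mm below the block: 14 mm in x, 40 in y, centred 35 mm ahead (+x) of this point. It starts level on a fixed wooden rest 120 x 40 mm, 12 mm high (this point 41 mm above the bench), and lifts off freely.
- tray: Loose blue tray, 160 (x) x 80 mm (y), 0.4 kg, open on top, on the bench. Origin: centre of its underside; +x is its nose. Side and nose walls 6 mm thick, 22 high. Inside 148 x 68 mm; floor 10 mm above the bench. Slides at a few newtons.
- tray_slot (a point): Centre of the blind slot across the tray's floor, at floor height (53.5 mm ahead of the tray's origin, 10 mm up): 21 mm long in x, 68 wide, 7.5 deep; takes the pack's foot bar. With the pack against the nose wall the bar is over the slot; the seated pack's centre is 15 to 19 mm ahead of the tray's origin, 39 mm above its underside (46 while the bar rides on the floor).
- tray_rear (a point): Centre of the outer face of the tray's rear wall (80 mm behind the tray's origin, 23 mm up): 80 mm wide, 46 high, 6 thick, cream label; the face to push on.
- dock: Fixed grey charging dock. Origin: on the bench where the tray's origin is when home (nose on the charger housing, same axes); +x is the way in. No floor: the tray slides on the bench between rails 86 mm apart, 22 high, from 70 mm behind to 80 ahead of the origin. Wings 22 mm high flare to 150 mm apart, 118 mm behind the origin. Housing 95 mm high. Gate pivot at x -89, y -70 mm.
- gate (a joint): Angle of the red gate bar about its upright pivot, rad: 0 = shut (its stop; bar along the dock's +y, across behind the tray), growing as it swings out to the dock's -x, then -y. Starts open near 2, stays where left (0.7 N at the post). Bar 122 mm long, 10 thick, 28 to 42 mm above the bench. A tray that is not fully home blocks it.
- gate_post (a point): Middle of the upright dark round post on the gate bar, 14 mm diameter, 46 mm tall (42 to 88 mm above the bench; this point is at 65 mm), 100 mm from the gate's pivot: pinch it from above or push it.
- old_pack_mid (a point): A bystander, not to be used: dark grey pack with a red band, 110 x 54 x 58 mm, on its own 12 mm wooden rest. This point is its centre, 41 mm above the bench.
- screwdriver: Bystander: green-handled screwdriver lying on the bench, 170 mm.
- wrench: Bystander: steel spanner lying on the bench, 180 mm.
- jar: Bystander: closed jar, 60 mm diameter, 85 mm tall; origin under its centre.
- tape: Bystander: tan ring (roll), 96 mm diameter, 40 mm tall; origin under its centre.
- hammer: Bystander: hammer with wooden handle lying on the bench, 270 mm.
- clamp: Bystander: steel bar clamp lying on the bench, 240 mm along its y, jaws to its +x.

How it is judged:
By the outcome, as a careful person would: the job done as asked, in the order asked, and still so for the second after the job is handed in, with the robot touching nothing.
It also fails if it takes over 67 s, if anything falls off the work surface, if the arm or the gripper's body presses on something with over 40 N, if the wrist force passes 120 N, or if a joint passes its speed limit or range.

## Working session

There is one attempt and no reset: what is moved stays moved. The work goes in short steps, Python scripts to look and compute and a tool call to move; the robot and the scene stay as the last step left them, time stands still between calls to the robot, and variables do not carry over. Pictures are saved under pics/ and viewed, and the job is handed in when it is done.

Besides the shell and the picture viewer there is one more tool, called after ">>>" as name(argument=value, ...), one argument or row to a line, values as JSON. step_arm: Moves the arm, as the interface text tells. Its arguments: {"type":"object","properties":{"deltas":{"type":"array"},"newtons":{"type":"number"}},"required":["deltas"]}

```bash
ls; mkdir -p pics
python3 - <<'E'
from station import ctrl
import cv2
print(ctrl.sense())
for n in ("scene","top"):
    c=ctrl.capture(n); cv2.imwrite(f"pics/{n}0.png",c["frame"][:,:,::-1])
    print(n,{k:v for k,v in c.items() if k!="frame"})
E
```

```text
pics
{'t': 0.0, 'joints': array([-1.42430473e+00,  3.78081416e-01,  7.96605649e-02,  1.27437050e+00,
       -3.01299623e-06,  1.46048265e+00]), 'qd': array([0.00012969, 0.00014408, 0.00023279, 0.00014948, 0.00030867,
       0.00010048]), 'effort': array([-1.43961293e-03, -4.63602448e+01,  2.69877058e+01,  2.06769258e-02,
       -2.23485113e-04,  1.35155055e-06]), 'ee_pos': array([ 145.95057966, -555.52011419,  230.36379379]), 'tcp_rot': array([ 9.91767207e-01,  1.28050034e-01, -1.95491856e-05, -9.97319530e-04]), 'contact_force': array([ 0.16419302, -0.50663466,  1.28511223]), 'torque': array([-0.02539564,  0.00945175,  0.00124511]), 'opening': 85.25517258367567}
scene {'fx': 444.7705155915325, 'fy': 444.7705155915325, 'cx': 327.03699025395883, 'cy': 207.03572909687242, 'position': array([1013.17778145,  844.09280968, 1057.22437807]), 'orientation': array([ 0.2346757 ,  0.89433067, -0.36982315, -0.09127327])}
top {'fx': 486.2540308407071, 'fy': 486.2540308407071, 'cx': 319.8220205778052, 'cy': 204.59499674383824, 'position': array([ 276.28330521,   -3.54296202, 1456.17344437]), 'orientation': array([-0.68916605,  0.71720632, -0.07680062,  0.06904283])}
```

View pics/scene0.png

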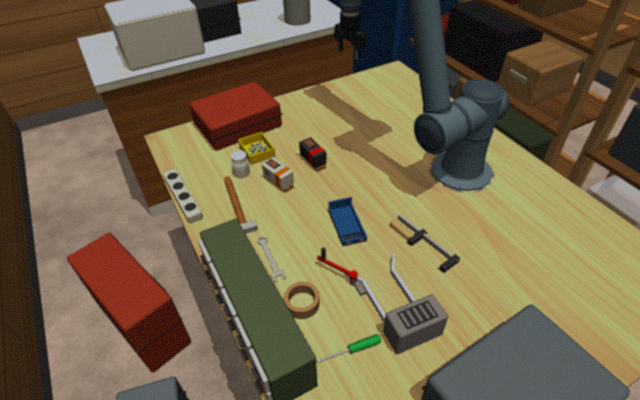

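View pics/top0.png

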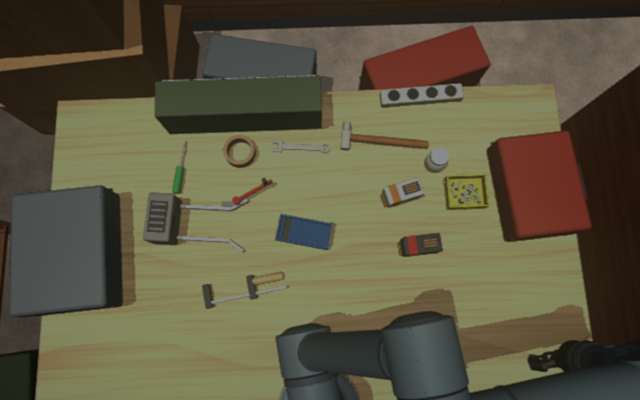

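```bash
cat > h.py <<'E'
from station import ctrl
import numpy as np, cv2
from scipy.spatial.transform import Rotation as R
def cam(n):
    s=ctrl.sense() if n=="wrist" else None
    c=ctrl.capture(n)
    K=np.array([[c["fx"],0,c["cx"]],[0,c["fy"],c["cy"]],[0,0,1]])
    if n=="wrist":
        T=np.eye(4);T[:3,:3]=R.from_quat(s["tcp_rot"]).as_matrix();T[:3,3]=s["ee_pos"]
        T=T@np.array(c["mount"])
        return c["frame"],K,T[:3,:3],T[:3,3]
    return c["frame"],K,R.from_quat(c["orientation"]).as_matrix(),np.array(c["position"])
def px2pt(uv,z,K,Rm,p):
    uv=np.atleast_2d(np.array(uv,float))
    d=(Rm@np.linalg.inv(K)@np.c_[uv,np.ones(len(uv))].T).T
    return p+d*((z-p[2])/d[:,2])[:,None]
def pt2px(P,K,Rm,p):
    q=(np.atleast_2d(P)-p)@Rm
    q=q@K.T
    return q[:,:2]/q[:,2:]
E
python3 - <<'E'
from h import *
f,K,Rm,p=cam("top")
cv2.imwrite("pics/topz.png",cv2.resize(f[120:320,130:470][:,:,::-1],None,fx=2.35,fy=2.35,interpolation=cv2.INTER_CUBIC))
for nm,uv,z in [("pack",(404,191),70),("tray",(305,231),10),("rear",(332,234),46),("pivot",(237,203),40),("post",(268,181),88),("dockhouse",(160,218),95),("old",(421,244),70)]:
    print(nm,px2pt(uv,z,K,Rm,p)[0].round(0))
hsv=cv2.cvtColor(f,cv2.COLOR_RGB2HSV)
m=cv2.inRange(hsv,(100,90,40),(125,255,255)); m[:,:260]=0;m[:,350:]=0;m[:200]=0;m[260:]=0
cs=cv2.findContours(m,0,2)[0]; c=max(cs,key=cv2.contourArea); print(cv2.minAreaRect(c))
E
```

```text
pack [ 598. -273.   70.]
tray [500.  22.  10.]
rear [482. -57.  46.]
pivot [587. 221.  40.]
post [639. 123.  88.]
dockhouse [540. 430.  95.]
old [ 440. -310.   70.]
((303.57769775390625, 231.4672088623047), (51.73649597167969, 25.213356018066406), 10.784297943115234)
```

View pics/topz.png

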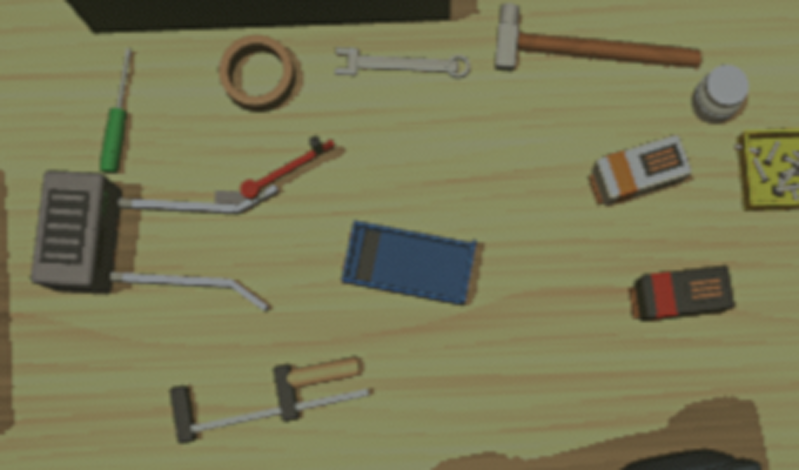

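Run:
```python
from h import *
print(np.round(ctrl.capture("wrist")["mount"],3))
```

```text
[[   0.      -0.945   -0.328   85.064]
 [   1.       0.       0.       0.318]
 [  -0.      -0.328    0.945 -141.824]
 [   0.       0.       0.       1.   ]]
```

>>> step_arm(
  deltas=[
    [0.04,0.025,0.01,0,0,8.5,0.085],
    [0.08,0.05,0.02,0,0,17,0.085],
    [0.12,0.075,0.03,0,0,25.5,0.085],
    [0.16,0.1,0.04,0,0,34,0.085],
    [0.2,0.125,0.05,0,0,42.5,0.085],
    [0.24,0.15,0.06,0,0,51,0.085],
    [0.28,0.175,0.07,0,0,59.5,0.085],
    [0.32,0.2,0.08,0,0,68,0.085],
  ],
  newtons=50,
)

```text
t: 1.0
ee_pos: [467.3, -354.4, 311.0]
tcp_rot: [0.749, 0.663, -0.0, -0.001]
contact_force: [0.9, -1.0, 0.3]
opening: 84.9
```

>>> step_arm(
  deltas=[
    [0.03,0.03,0,0,0,7,0.085],
    [0.06,0.06,0,0,0,14,0.085],
    [0.09,0.09,0,0,0,21,0.085],
    [0.12,0.12,0,0,0,21,0.085],
    [0.12,0.12,0,0,0,21,0.085],
    [0.12,0.12,0,0,0,21,0.085],
    [0.12,0.12,0,0,0,21,0.085],
    [0.12,0.12,0,0,0,21,0.085],
  ],
)

```text
t: 1.8
ee_pos: [586.5, -235.5, 311.2]
tcp_rot: [0.616, 0.788, -0.001, -0.0]
contact_force: [0.4, -0.5, 0.7]
opening: 84.8
```

Run:
```python
from h import *
f,K,Rm,p=cam("wrist")
np.savez("w1.npz",f=f,K=K,Rm=Rm,p=p)
print(p,ctrl.sense()["tcp_rot"])
cv2.imwrite("pics/w1.png",f[:,:,::-1])
```

```text
[ 566.85315084 -153.5040155   453.02092019] [ 6.16001620e-01  7.87744585e-01 -5.78218700e-04 -3.73509522e-04]
```

View pics/w1.png

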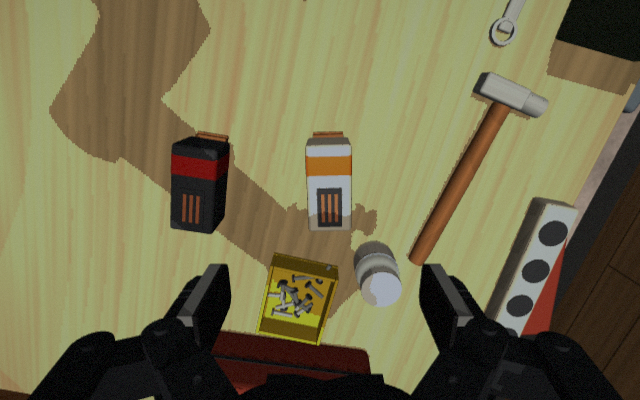

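Run:
```python
from h import *
d=np.load("w1.npz");f,K,Rm,p=[d[k] for k in ("f","K","Rm","p")]
cv2.imwrite("pics/w1z.png",cv2.resize(f[120:245,280:380][:,:,::-1],None,fx=4.8,fy=4.8,interpolation=cv2.INTER_CUBIC))
```

```text
(no output)
```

View pics/w1z.png

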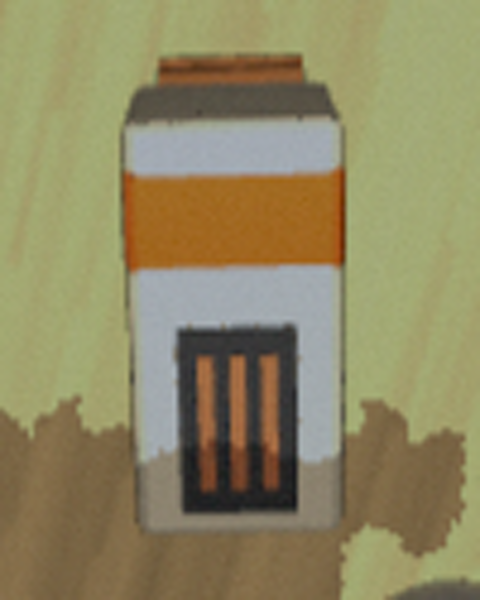

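Run:
```python
from h import *
d=np.load("w1.npz");f,K,Rm,p=[d[k] for k in ("f","K","Rm","p")]
c=np.array([(125,123),(343,120),(341,527),(140,530)])/4.8+[280,120]
P=px2pt(c,70,K,Rm,p); print(P.round(1))
FL,FR,RR,RL=P
print("w",np.linalg.norm(FL-FR),np.linalg.norm(RR-RL),"l",np.linalg.norm(FL-RL),np.linalg.norm(FR-RR))
ax=(FL+FR-RL-RR)[:2]; yaw=np.degrees(np.arctan2(ax[1],ax[0])); print("centre",P.mean(0),"nose yaw",yaw)
s=ctrl.sense();M=R.from_quat(s["tcp_rot"]).as_matrix();print("toolx yaw",np.degrees(np.arctan2(M[1,0],M[0,0])))
```

```text
[[ 562.5 -227.7   70. ]
 [ 612.7 -214.4   70. ]
 [ 640.6 -317.    70. ]
 [ 590.1 -330.5   70. ]]
w 51.970124269298815 52.25883506522229 l 106.45729535080882 106.29245995347509
centre [ 601.46204901 -272.39226344   70.        ] nose yaw 105.11281770451889
toolx yaw 103.950511883604
```

Run:
```python
from h import *
d=np.load("w1.npz");f,K,Rm,p=[d[k] for k in ("f","K","Rm","p")]
print(px2pt([(382,290)],85,K,Rm,p))
```

```text
[[ 698.64582595 -382.43266198   85.        ]]
```

>>> step_arm(
  deltas=[
    [0.005,-0.01,-0.04,0,0,1,0.085],
    [0.01,-0.025,-0.08,0,0,1,0.085],
    [0.015,-0.037,-0.12,0,0,1,0.085],
    [0.015,-0.037,-0.16,0,0,1,0.085],
    [0.015,-0.037,-0.2,0,0,1,0.085],
    [0.015,-0.037,-0.2,0,0,1,0.085],
    [0.015,-0.037,-0.2,0,0,1,0.085],
    [0.015,-0.037,-0.2,0,0,1,0.085],
  ],
)

```text
t: 2.65
ee_pos: [603.1, -273.9, 114.5]
tcp_rot: [0.609, 0.793, -0.0, 0.002]
contact_force: [1.2, -0.6, 0.7]
opening: 85.0
```

>>> step_arm(
  deltas=[
    [-0.002,0.001,-0.03,0,0,0,0.085],
    [-0.002,0.001,-0.06,0,0,0,0.085],
    [-0.002,0.001,-0.08,0,0,0,0.085],
    [-0.002,0.001,-0.083,0,0,0,0.085],
    [-0.002,0.001,-0.083,0,0,0,0.05],
    [-0.002,0.001,-0.083,0,0,0,0.045],
    [-0.002,0.001,-0.083,0,0,0,0.045],
    [-0.002,0.001,-0.083,0,0,0,0.045],
  ],
  newtons=40,
)

```text
t: 3.45
ee_pos: [602.7, -274.1, 34.4]
tcp_rot: [0.609, 0.793, -0.0, 0.004]
contact_force: [-1.1, -0.1, 7.2]
opening: 53.6
```

>>> step_arm(
  deltas=[
    [0,0,0.02,0,0,0,0.045],
    [0,0,0.06,0,0,0,0.045],
    [0,0,0.1,0,0,0,0.045],
    [-0.01,0.03,0.13,0,0,-3,0.045],
    [-0.02,0.07,0.16,0,0,-7,0.045],
    [-0.03,0.11,0.18,0,0,-11,0.045],
    [-0.04,0.15,0.2,0,0,-15,0.045],
    [-0.05,0.19,0.2,0,0,-19,0.045],
  ],
)

```text
t: 4.25
ee_pos: [554.0, -83.0, 238.1]
tcp_rot: [0.733, 0.68, 0.001, 0.007]
contact_force: [1.8, 0.3, -3.3]
opening: 53.4
```

>>> step_arm(
  deltas=[
    [-0.01,0.04,0,0,0,-2,0.045],
    [-0.02,0.08,0,0,0,-4,0.045],
    [-0.03,0.12,0,0,0,-5,0.045],
    [-0.04,0.16,0,0,0,-5,0.045],
    [-0.04,0.19,0,0,0,-5,0.045],
    [-0.04,0.2,0,0,0,-5,0.045],
    [-0.04,0.2,0,0,0,-5,0.045],
    [-0.04,0.2,0,0,0,-5,0.045],
  ],
)

```text
t: 5.05
ee_pos: [514.0, 116.2, 238.2]
tcp_rot: [0.762, 0.648, 0.0, 0.007]
contact_force: [-0.3, 0.2, -3.3]
opening: 53.3
```

Run:
```python
from h import *
f,K,Rm,p=cam("wrist")
np.savez("w2.npz",f=f,K=K,Rm=Rm,p=p)
print(p,ctrl.sense()["tcp_rot"])
cv2.imwrite("pics/w2.png",f[:,:,::-1])
```

```text
[526.81396781 201.03134132 379.23811054] [7.62315394e-01 6.47165936e-01 3.54412511e-04 7.16704011e-03]
```

View pics/w2.png

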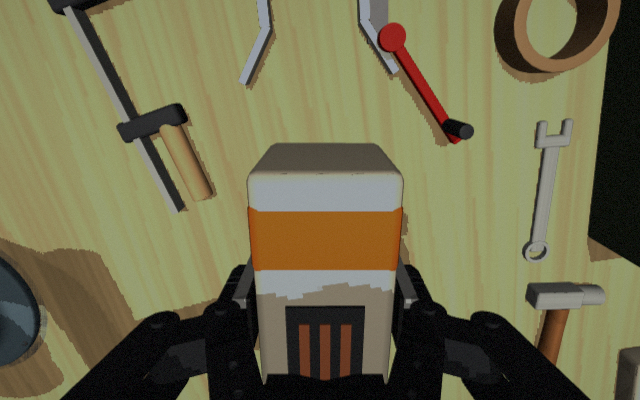

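>>> step_arm(
  deltas=[
    [0,-0.03,0.02,0,0,0,0.045],
    [0,-0.06,0.04,0,0,0,0.045],
    [0,-0.09,0.06,0,0,0,0.045],
    [0,-0.12,0.08,0,0,0,0.045],
    [0,-0.13,0.09,0,0,0,0.045],
    [0,-0.13,0.09,0,0,0,0.045],
    [0,-0.13,0.09,0,0,0,0.045],
    [0,-0.13,0.09,0,0,0,0.045],
  ],
)

```text
t: 5.9
ee_pos: [513.5, -13.3, 327.0]
tcp_rot: [0.762, 0.647, -0.0, 0.006]
contact_force: [0.3, -0.4, -2.9]
opening: 53.6
```

Run:
```python
from h import *
f,K,Rm,p=cam("wrist")
np.savez("w3.npz",f=f,K=K,Rm=Rm,p=p)
print(p,ctrl.sense()["tcp_rot"])
cv2.imwrite("pics/w3.png",cv2.resize(f[0:240,180:500][:,:,::-1],None,fx=2.5,fy=2.5,interpolation=cv2.INTER_CUBIC))
```

```text
[526.63977526  71.32331837 468.08143089] [ 7.61929313e-01  6.47630959e-01 -2.94277538e-04  6.14628535e-03]
```

View pics/w3.png

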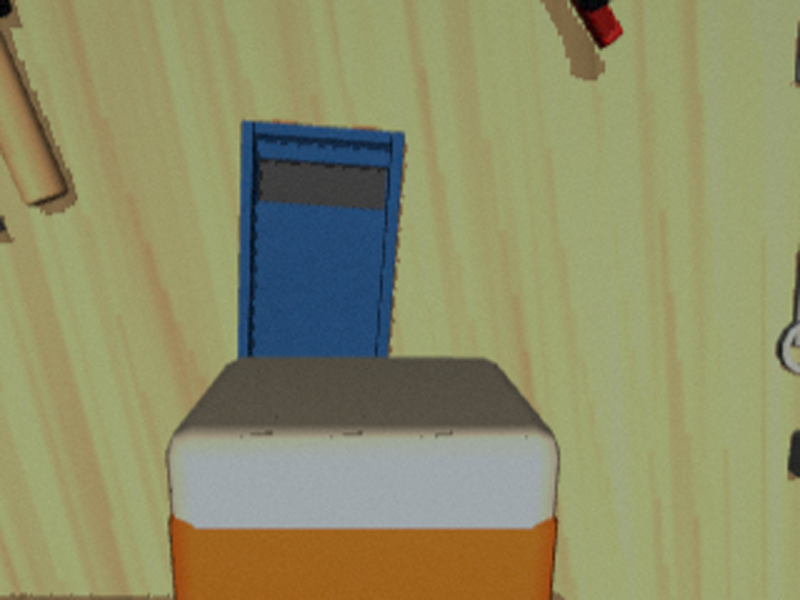

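Run:
```python
from h import *
d=np.load("w3.npz");f,K,Rm,p=[d[k] for k in ("f","K","Rm","p")]
z=lambda c:np.array(c)/2.5+[180,0]
P=px2pt(z([(242,121),(404,132),(238,357),(389,357)]),22,K,Rm,p)[:,:2];print(P.round(1))
w=P[1]-P[0];print(np.linalg.norm(w),"yaw from nose",np.degrees(np.arctan2(w[1],w[0]))+90)
for a,b in((2,0),(3,1)):
    e=P[b]-P[a];print("side yaw",np.degrees(np.arctan2(e[1],e[0])))
S=px2pt(z([(260,160),(388,167),(385,210),(258,202)]),10,K,Rm,p)[:,:2];print("slot",S.round(1),S.mean(0))
# top
t=ctrl.capture  
f,K,Rm,p=cam("top")
import cv2
im=cv2.imread("pics/top0.png")[:,:,::-1].copy()
hsv=cv2.cvtColor(im,cv2.COLOR_RGB2HSV)
cv2.imwrite("pics/tt.png",cv2.resize(im[200:260,265:345][:,:,::-1],None,fx=9,fy=9,interpolation=cv2.INTER_CUBIC))
cv2.imwrite("pics/dd.png",cv2.resize(im[170:265,135:285][:,:,::-1],None,fx=5.3,fy=5.3,interpolation=cv2.INTER_CUBIC))
cv2.imwrite("pics/w2z.png",cv2.resize(np.load("w2.npz")["f"][0:150,200:480][:,:,::-1],None,fx=2.8,fy=2.8,interpolation=cv2.INTER_CUBIC))
```

```text
[[ 4.783e+02  1.122e+02]
 [ 5.553e+02  9.470e+01]
 [ 4.522e+02 -2.000e-01]
 [ 5.314e+02 -1.330e+01]]
79.00258275789577 yaw from nose 77.17331156497413
side yaw 76.93220703009801
side yaw 77.54390399155984
slot [[482.2  94.1]
 [545.7  80.4]
 [541.   60.1]
 [477.1  74.6]] [511.49030223  77.29352538]
```

View pics/tt.png

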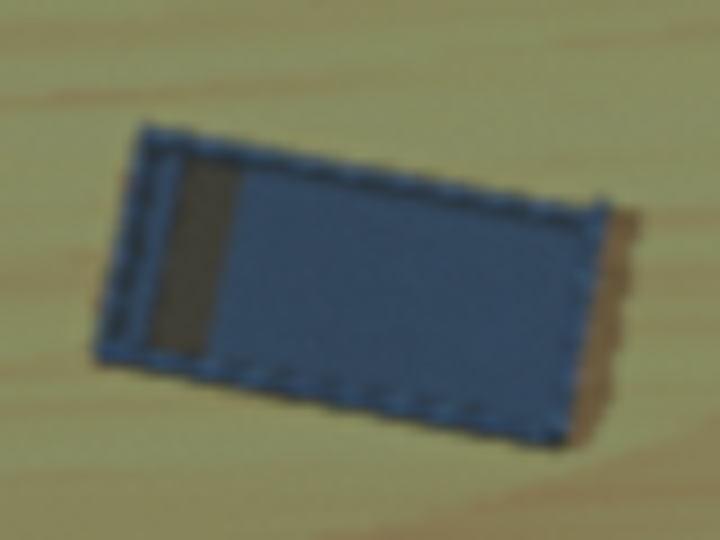

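View pics/dd.png

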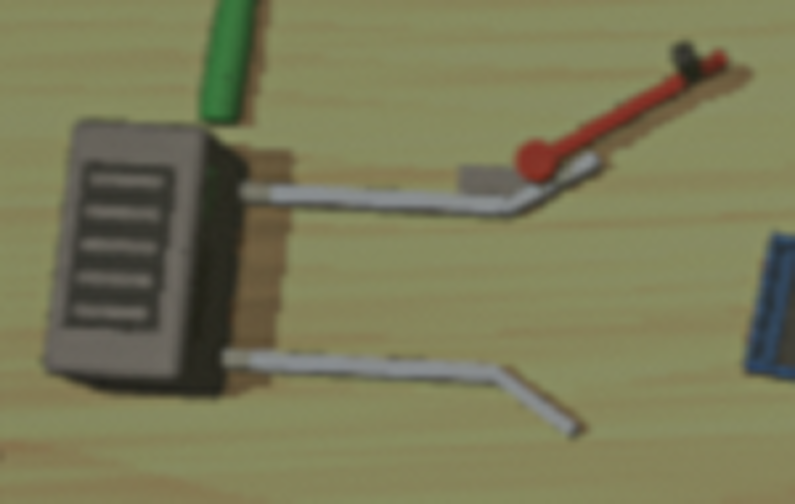

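View pics/w2z.png

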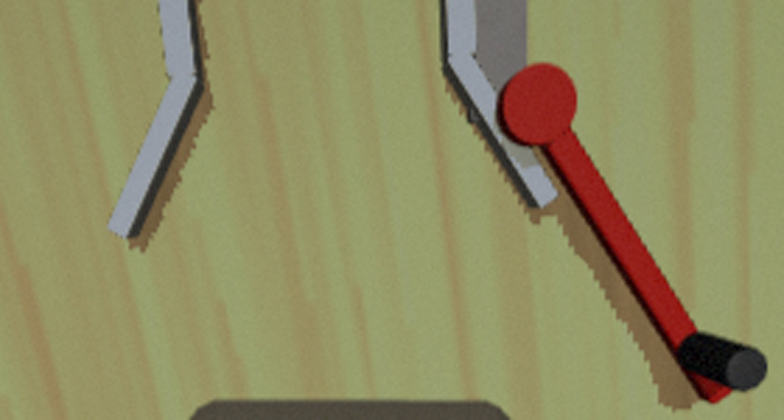

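Run:
```python
from h import *
d=np.load("w3.npz");f,K,Rm,p=[d[k] for k in ("f","K","Rm","p")]
s=ctrl.sense();M=R.from_quat(s["tcp_rot"]).as_matrix();print(s["ee_pos"],M.round(4),s["t"])
z=lambda c:np.array(c)/2.5+[180,0]
top=s["ee_pos"][2]+35.6
P=px2pt(z([(172,437),(557,437)]),top,K,Rm,p)
print(((P-s["ee_pos"])@M).round(1), "toolyaw",np.degrees(np.arctan2(M[1,0],M[0,0])))
```

```text
[513.52748459 -13.1603258  327.07020235] [[ 0.161   0.9869  0.0077]
 [ 0.9869 -0.1609 -0.0099]
 [-0.0085  0.0092 -0.9999]] 6.0
[[ 55.3 -24.  -36.3]
 [ 55.1  26.  -35.8]] toolyaw 80.735835185238
```

>>> step_arm(
  deltas=[
    [-0.005,0.01,-0.04,0.2,0.2,-2,0.045],
    [-0.01,0.02,-0.08,0.3,0.3,-3.5,0.045],
    [-0.015,0.033,-0.12,0.3,0.3,-3.5,0.045],
    [-0.015,0.033,-0.16,0.3,0.3,-3.5,0.045],
    [-0.015,0.033,-0.2,0.3,0.3,-3.5,0.045],
    [-0.015,0.033,-0.24,0.3,0.3,-3.5,0.045],
    [-0.015,0.033,-0.25,0.3,0.3,-3.5,0.045],
    [-0.015,0.033,-0.25,0.3,0.3,-3.5,0.045],
  ],
)

```text
t: 6.8
ee_pos: [496.3, 20.6, 75.5]
tcp_rot: [0.781, 0.625, -0.003, 0.001]
contact_force: [-0.8, -0.3, -3.2]
opening: 53.6
```

Run:
```python
from h import *
f,K,Rm,p=cam("wrist")
cv2.imwrite("pics/w4.png",f[:,:,::-1])
s=ctrl.sense();M=R.from_quat(s["tcp_rot"]).as_matrix();print(s["ee_pos"],M.round(4),s["contact_force"],np.degrees(np.arctan2(M[1,0],M[0,0])))
```

```text
[498.36509926  20.24561211  77.39246101] [[ 0.2202  0.9755  0.0012]
 [ 0.9754 -0.2202 -0.0048]
 [-0.0045  0.0022 -1.    ]] [-0.24583659  0.09174171 -3.44481839] 77.28002307350046
```

View pics/w4.png

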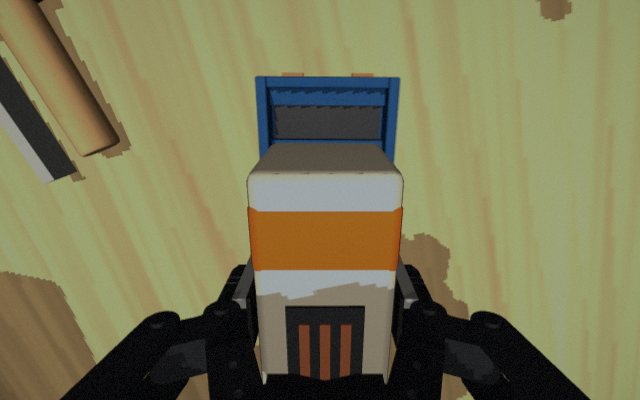

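>>> step_arm(
  deltas=[
    [0,0,-0.01,0,0,0,0.045],
    [0,0,-0.02,0,0,0,0.045],
    [0,0,-0.028,0,0,0,0.045],
    [0,0,-0.032,0,0,0,0.045],
    [0,0,-0.035,0,0,0,0.045],
    [0,0,-0.037,0,0,0,0.045],
    [0,0,-0.038,0,0,0,0.045],
    [0,0,-0.038,0,0,0,0.045],
  ],
)

```text
t: 7.65
ee_pos: [498.5, 20.2, 39.5]
tcp_rot: [0.781, 0.624, -0.001, 0.002]
contact_force: [-0.1, 1.8, -3.9]
opening: 53.6
```

>>> step_arm(
  deltas=[
    [0,0,-0.001,0,0,0,0.045],
    [0,0,-0.0015,0,0,0,0.045],
    [0.001,0.0044,-0.0015,0,0,0,0.045],
    [0.002,0.0088,-0.0015,0,0,0,0.045],
    [0.003,0.0132,-0.0015,0,0,0,0.045],
    [0.0038,0.017,-0.0015,0,0,0,0.045],
    [0.0044,0.0195,-0.0015,0,0,0,0.045],
    [0.0044,0.0195,-0.0015,0,0,0,0.045],
  ],
)

```text
t: 8.45
ee_pos: [503.3, 40.5, 38.0]
tcp_rot: [0.781, 0.625, -0.0, 0.002]
contact_force: [-0.8, 0.9, -3.9]
opening: 53.4
```

Run:
```python
from h import *
f,K,Rm,p=cam("wrist")
np.savez("w5.npz",f=f,K=K,Rm=Rm,p=p)
cv2.imwrite("pics/w5.png",cv2.resize(f[0:200,200:450][:,:,::-1],None,fx=3,fy=3,interpolation=cv2.INTER_CUBIC))
s=ctrl.sense();print(s["ee_pos"],s["contact_force"])
```

```text
[502.65396948  40.44867253  37.61648046] [-0.35952653  0.06226069 -4.06654511]
```

View pics/w5.png

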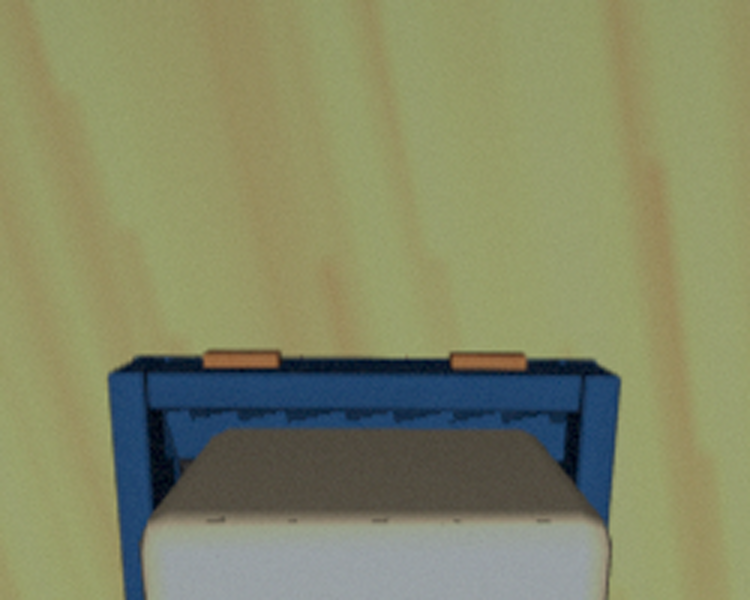

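Run:
```python
from h import *
d=np.load("w5.npz");f,K,Rm,p=[d[k] for k in ("f","K","Rm","p")]
s=ctrl.sense();M=R.from_quat(s["tcp_rot"]).as_matrix()
z=lambda c:np.array(c)/3+[200,0]
P=px2pt(z([(111,376),(620,378),(148,408),(582,409)]),22,K,Rm,p)
print(P.round(1)); Q=((P-s["ee_pos"])@M).round(1);print(Q, np.linalg.norm(P[0]-P[1]))
P=px2pt(z([(145,522),(608,522)]),s["ee_pos"][2]+35.6,K,Rm,p);print(((P-s["ee_pos"])@M).round(1))
P=px2pt(z([(215,432),(535,432)]),s["ee_pos"][2]+35.6-58,K,Rm,p);print("front bottom",((P-s["ee_pos"])@M).round(1))
```

```text
[[478.5 112.4  22. ]
 [554.9  94.9  22. ]
 [482.7 106.4  22. ]
 [548.5  91.4  22. ]]
[[ 64.9 -39.4  15.3]
 [ 64.6  39.   15.5]
 [ 60.  -34.   15.4]
 [ 59.9  33.5  15.5]] 78.39664010358192
[[ 55.7 -23.9 -35.8]
 [ 55.6  26.6 -35.7]]
front bottom [[ 55.1 -24.9  22.2]
 [ 55.   27.5  22.3]]
```

>>> step_arm(
  deltas=[
    [0.0005,0.002,0,0,0,0,0.045],
    [0.0005,0.0022,0,0,0,0,0.045],
    [0.0005,0.0022,-0.001,0,0,0,0.045],
    [0.0005,0.0022,-0.002,0,0,0,0.045],
    [0.0005,0.0022,-0.003,0,0,0,0.045],
    [0.0005,0.0022,-0.004,0,0,0,0.045],
    [0.0005,0.0022,-0.005,0,0,0,0.045],
    [0.0005,0.0022,-0.005,0,0,0,0.045],
  ],
)

```text
t: 9.3
ee_pos: [503.2, 42.6, 32.6]
tcp_rot: [0.781, 0.625, -0.001, 0.002]
contact_force: [-0.5, 0.8, -4.1]
opening: 53.3
```

>>> step_arm(
  deltas=[
    [0,0,-0.0005,0,0,0,0.045],
    [0,0,-0.001,0,0,0,0.045],
    [0,0,-0.0015,0,0,0,0.045],
    [0,0,-0.002,0,0,0,0.045],
    [0,0,-0.002,0,0,0,0.045],
    [0,0,-0.002,0,0,0,0.045],
    [0,0,-0.002,0,0,0,0.045],
    [0,0,-0.002,0,0,0,0.045],
  ],
)

```text
t: 10.1
ee_pos: [503.2, 42.7, 32.3]
tcp_rot: [0.781, 0.625, -0.0, 0.002]
contact_force: [-5.4, 1.1, 12.8]
opening: 53.6
```

>>> step_arm(
  deltas=[
    [0,0,0,0,0,0,0.055],
    [0,0,0,0,0,0,0.065],
    [0,0,0,0,0,0,0.085],
    [0,0,0,0,0,0,0.085],
    [0,0,0.03,0,0,0,0.085],
    [0,0,0.07,0,0,0,0.085],
    [0,0,0.11,0,0,0,0.085],
    [0,0,0.15,0,0,0,0.085],
  ],
)

```text
t: 10.9
ee_pos: [502.9, 42.7, 183.6]
tcp_rot: [0.781, 0.625, -0.001, 0.002]
contact_force: [0.6, -0.4, 0.5]
opening: 85.0
```

Run:
```python
from h import *
f,K,Rm,p=cam("wrist")
np.savez("w6.npz",f=f,K=K,Rm=Rm,p=p)
cv2.imwrite("pics/w6.png",f[:,:,::-1])
s=ctrl.sense();print(s["ee_pos"],s["contact_force"])
```

```text
[506.72804829  42.63805711 190.51745174] [ 1.41846297 -1.31108077  4.69479438]
```

View pics/w6.png

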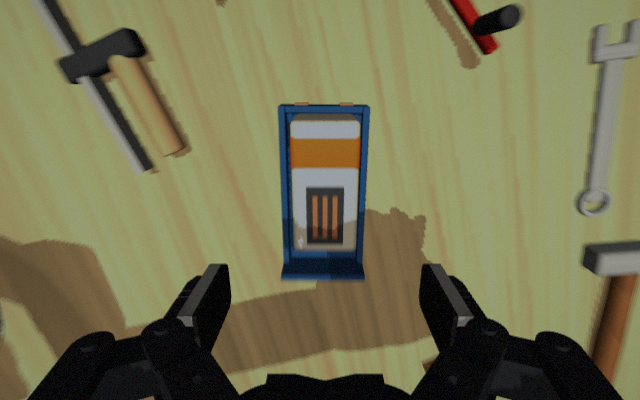

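>>> step_arm(
  deltas=[
    [0.005,0.03,0.02,0,0,2,0.085],
    [0.01,0.06,0.04,0,0,4,0.085],
    [0.015,0.09,0.06,0,0,7,0.085],
    [0.02,0.12,0.08,0,0,7,0.085],
    [0.025,0.15,0.1,0,0,7,0.085],
    [0.03,0.18,0.12,0,0,7,0.085],
    [0.035,0.2,0.14,0,0,7,0.085],
    [0.035,0.2,0.14,0,0,7,0.085],
  ],
)

```text
t: 11.75
ee_pos: [543.2, 245.3, 332.3]
tcp_rot: [0.74, 0.672, 0.006, 0.006]
contact_force: [0.6, 0.4, -0.7]
opening: 84.8
```

Run:
```python
from h import *
f,K,Rm,p=cam("wrist")
np.savez("w7.npz",f=f,K=K,Rm=Rm,p=p)
cv2.imwrite("pics/w7.png",cv2.resize(f[0:300,120:520][:,:,::-1],None,fx=2,fy=2,interpolation=cv2.INTER_CUBIC))
s=ctrl.sense();print(s["ee_pos"],s["contact_force"])
```

```text
[542.66874591 243.70107996 330.85039809] [-0.09426828  0.10816789  0.67913402]
```

View pics/w7.png

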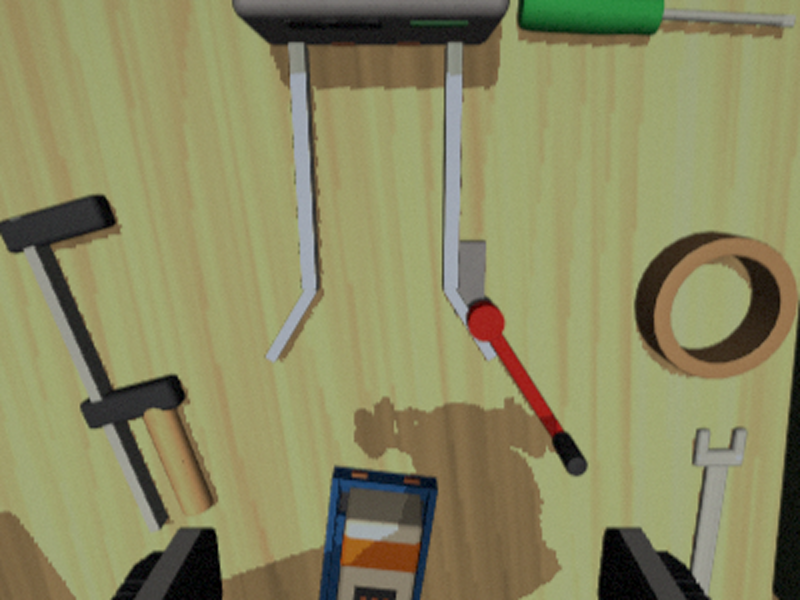

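Run:
```python
from h import *
f=np.load("w7.npz")["f"]
cv2.imwrite("pics/w7a.png",cv2.resize(f[10:190,240:380][:,:,::-1],None,fx=3.3,fy=3.3,interpolation=cv2.INTER_CUBIC))
```

```text
(no output)
```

View pics/w7a.png

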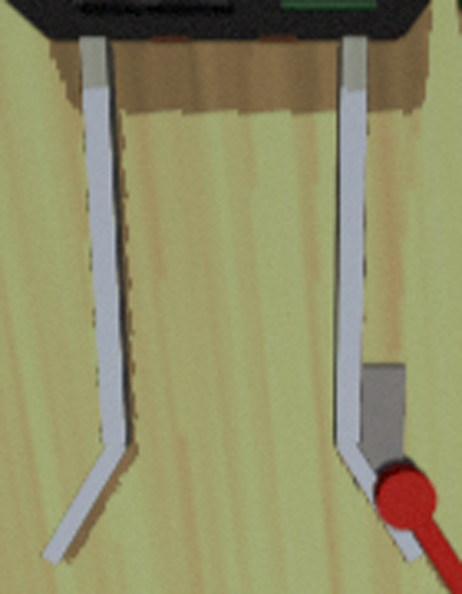

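Run:
```python
from h import *
d=np.load("w7.npz");f,K,Rm,p=[d[k] for k in ("f","K","Rm","p")]
z=lambda c:np.array(c)/3.3+[240,10]
P=px2pt(z([(106,38),(126,445),(343,38),(337,443)]),22,K,Rm,p)[:,:2]
n=["Ltop","Lbend","Rtop","Rbend"]
print(dict(zip(n,P.round(1))))
for a,b in((1,0),(3,2)):
    e=P[b]-P[a];print(np.linalg.norm(e),np.degrees(np.arctan2(e[1],e[0])))
print("widths",np.linalg.norm(P[0]-P[2]),np.linalg.norm(P[1]-P[3]))
ax=(P[0]+P[2]-P[1]-P[3]);ax/=np.linalg.norm(ax);left=np.array([-ax[1],ax[0]])
print("yaw",np.degrees(np.arctan2(ax[1],ax[0])))
print("origin est from housing",(P[0]+P[2])/2-80*ax,"from bends",(P[1]+P[3])/2+70*ax)
pv=px2pt(z([(406,496)]),46,K,Rm,p)[0,:2];
O=((P[0]+P[2])/2-80*ax+(P[1]+P[3])/2+70*ax)/2
print("pivot",pv,"in dock",(pv-O)@ax,(pv-O)@left)
z2=lambda c:np.array(c)/2+[120,0]
po=px2pt(z2([(576,466)]),88,K,Rm,p)[0,:2]
print("post",po,np.linalg.norm(po-pv),"in dock",(po-O)@ax,(po-O)@left)
# tray nose corners
T=px2pt(z2([(334,468),(437,480)]),22,K,Rm,p)[:,:2];print("tray nose",T, np.linalg.norm(T[0]-T[1]))
```

```text
{'Ltop': array([500.1, 401.3]), 'Lbend': array([486.4, 253. ]), 'Rtop': array([586.1, 393.3]), 'Rbend': array([572.3, 245.3])}
148.9697641202762 84.73358960713765
148.59371359147008 84.64899024667089
widths 86.43722113811309 86.21809809535546
yaw 84.69134338380069
origin est from housing [535.6805472  317.62419317] from bends [535.79326572 318.83726924]
pivot [596.48497133 226.18490462] in dock -86.03054391707177 -69.00367447327042
post [643.21589978 136.77191836] 100.88836298712098 in dock -170.73642033088055 -123.80674270115013
tray nose [[480.74907429 120.6776595 ]
 [555.63121176 103.04089057]] 76.93107389907158
```

Run:
```python
from h import *
d=np.load("w6.npz");f,K,Rm,p=[d[k] for k in ("f","K","Rm","p")]
cv2.imwrite("pics/w6z.png",cv2.resize(f[90:290,260:390][:,:,::-1],None,fx=3.0,fy=3.0,interpolation=cv2.INTER_CUBIC))
d=np.load("w7.npz");f,K,Rm,p=[d[k] for k in ("f","K","Rm","p")]
z2=lambda c:np.array(c)/2+[120,0]
T=px2pt(z2([(334,468),(437,480)]),0,K,Rm,p)[:,:2];print("tray nose",T, np.linalg.norm(T[0]-T[1]))
```

```text
tray nose [[477.40706625 110.52177052]
 [555.93245405  92.02691758]] 80.67401139956158
```

View pics/w6z.png

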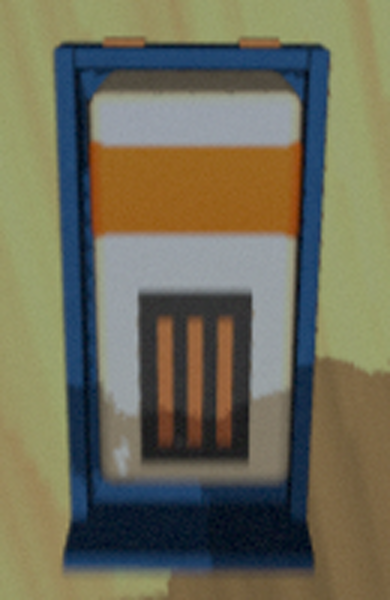

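Run:
```python
from h import *
d=np.load("w6.npz");f,K,Rm,p=[d[k] for k in ("f","K","Rm","p")]
z=lambda c:np.array(c)/3+[260,90]
a=np.array([np.cos(np.radians(77.2)),np.sin(np.radians(77.2))]);l=np.array([-a[1],a[0]])
def show(n,c,h):
    P=px2pt(z(c),h,K,Rm,p)[:,:2]; print(n,np.c_[P@a,P@l].round(1).tolist(), np.linalg.norm(P[0]-P[1]).round(1))
show("nose top out",[(55,47),(329,47)],22)
show("pack front",[(90,93),(302,93)],68)
show("pack rear",[(99,481),(297,481)],68)
show("rearwall rear top",[(63,572),(313,572)],46)
show("rearwall front top",[(72,520),(304,520)],46)
```

```text
nose top out [[215.8, -441.1], [216.0, -520.8]] 79.6
pack front [[208.1, -455.4], [208.2, -508.5]] 53.0
pack rear [[99.1, -454.6], [99.2, -511.2]] 56.6
rearwall rear top [[54.4, -439.8], [54.5, -520.1]] 80.3
rearwall front top [[73.4, -443.4], [73.5, -516.5]] 73.1
```

>>> step_arm(
  deltas=[
    [-0.006,-0.03,0,0,0,8.3,0.03],
    [-0.012,-0.06,0,0,0,16.6,0.03],
    [-0.018,-0.09,-0.01,0,0,24.9,0.03],
    [-0.024,-0.12,-0.02,0,0,33.2,0.03],
    [-0.03,-0.15,-0.04,0,0,41.5,0.03],
    [-0.036,-0.18,-0.06,0,0,49.8,0.03],
    [-0.042,-0.21,-0.08,0,0,58.1,0.03],
    [-0.048,-0.24,-0.1,0,0,66.4,0.03],
  ],
)

```text
t: 12.6
ee_pos: [492.6, 1.6, 228.6]
tcp_rot: [0.25, 0.968, 0.007, 0.001]
contact_force: [0.5, -0.6, 0.0]
opening: 29.9
```

>>> step_arm(
  deltas=[
    [-0.005,-0.02,-0.02,0,0,8,0.03],
    [-0.01,-0.04,-0.04,0,0,16,0.03],
    [-0.012,-0.05,-0.06,0,0,17,0.03],
    [-0.012,-0.05,-0.08,0,0,17,0.03],
    [-0.012,-0.05,-0.08,0,0,17,0.03],
    [-0.012,-0.05,-0.08,0,0,17,0.03],
    [-0.012,-0.05,-0.08,0,0,17,0.03],
    [-0.012,-0.05,-0.08,0,0,17,0.03],
  ],
)

```text
t: 13.4
ee_pos: [481.3, -48.5, 149.6]
tcp_rot: [0.104, 0.995, 0.007, 0.001]
contact_force: [0.5, 0.2, 0.5]
opening: 30.0
```

Run:
```python
from h import *
f,K,Rm,p=cam("wrist")
np.savez("w8.npz",f=f,K=K,Rm=Rm,p=p)
cv2.imwrite("pics/w8.png",f[:,:,::-1])
s=ctrl.sense();M=R.from_quat(s["tcp_rot"]).as_matrix();print(s["ee_pos"],s["contact_force"],s["opening"],M.round(3),np.degrees(np.arctan2(M[1,0],M[0,0])),s["joints"])
print(pt2px([(481.9,-49.9,46)],K,Rm,p))
```

```text
[481.34540878 -48.48300639 149.61153122] [-0.01045506  0.04028358  0.64553768] 29.94977662669415 [[-0.979  0.206  0.004]
 [ 0.206  0.978  0.013]
 [-0.001  0.013 -1.   ]] 168.1080811309807 [-0.24020045  0.23576713 -0.33327905  1.00090636  0.01325984 -0.03265016]
[[321.47139559 196.62557146]]
```

View pics/w8.png

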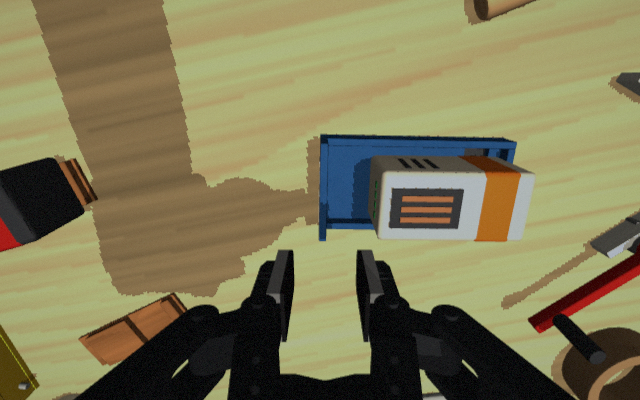

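>>> step_arm(
  deltas=[
    [0,-0.001,-0.03,-0.7,0.2,-0.9,0.03],
    [0,-0.001,-0.06,-0.7,0.2,-0.9,0.03],
    [0,-0.001,-0.08,-0.7,0.2,-0.9,0.03],
    [0,-0.001,-0.1,-0.7,0.2,-0.9,0.03],
    [0,-0.001,-0.115,-0.7,0.2,-0.9,0.03],
    [0,-0.001,-0.125,-0.7,0.2,-0.9,0.03],
    [0,-0.001,-0.132,-0.7,0.2,-0.9,0.03],
    [0,-0.001,-0.132,-0.7,0.2,-0.9,0.03],
  ],
)

```text
t: 14.25
ee_pos: [487.4, -53.2, 21.7]
tcp_rot: [0.112, 0.994, -0.003, 0.006]
contact_force: [-0.4, -8.6, 16.6]
opening: 30.1
```

>>> step_arm(
  deltas=[
    [0,0,0,0,0,0,0.02],
    [0,0,0,0,0,0,0.01],
    [0,0,0,0,0,0,0.002],
    [0,0,0,0,0,0,0.002],
    [0,0,0,0,0,0,0.002],
    [0,0,0,0,0,0,0.002],
    [0,0,0,0,0,0,0.002],
    [0,0,0,0,0,0,0.002],
  ],
  newtons=50,
)

```text
t: 15.05
ee_pos: [489.8, -52.2, 23.1]
tcp_rot: [0.112, 0.994, -0.002, 0.008]
contact_force: [0.9, 3.4, 9.2]
opening: 4.8
```

Run:
```python
from h import *
f,K,Rm,p=cam("wrist")
np.savez("w9.npz",f=f,K=K,Rm=Rm,p=p)
cv2.imwrite("pics/w9.png",f[:,:,::-1])
for n in ("scene","top"):
    c=ctrl.capture(n); cv2.imwrite(f"pics/{n}9.png",c["frame"][:,:,::-1])
f=cv2.imread("pics/scene9.png"); cv2.imwrite("pics/s9z.png",cv2.resize(f[150:300,270:470],None,fx=4,fy=4,interpolation=cv2.INTER_CUBIC))
s=ctrl.sense();print(s["ee_pos"],s["contact_force"],s["torque"],s["opening"],s["joints"])
```

```text
[489.85773401 -52.24090226  23.1327839 ] [1.53064453 2.66735    8.22956953] [ 0.73994473 -0.35707785 -0.24899686] 4.885018732293068 [-0.23436921  0.37429892 -0.51203564  0.66761072 -0.00113704 -0.00996349]
```

View pics/w9.png

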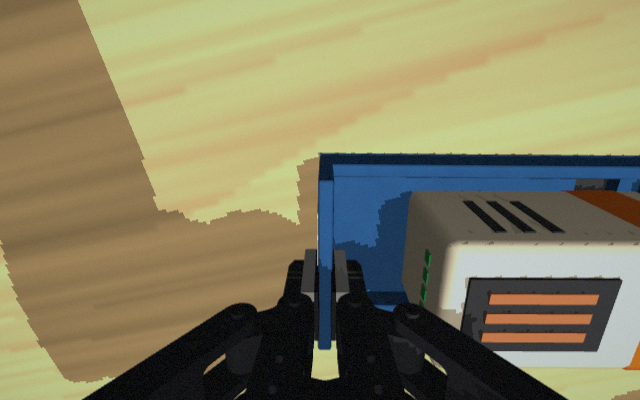

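View pics/s9z.png

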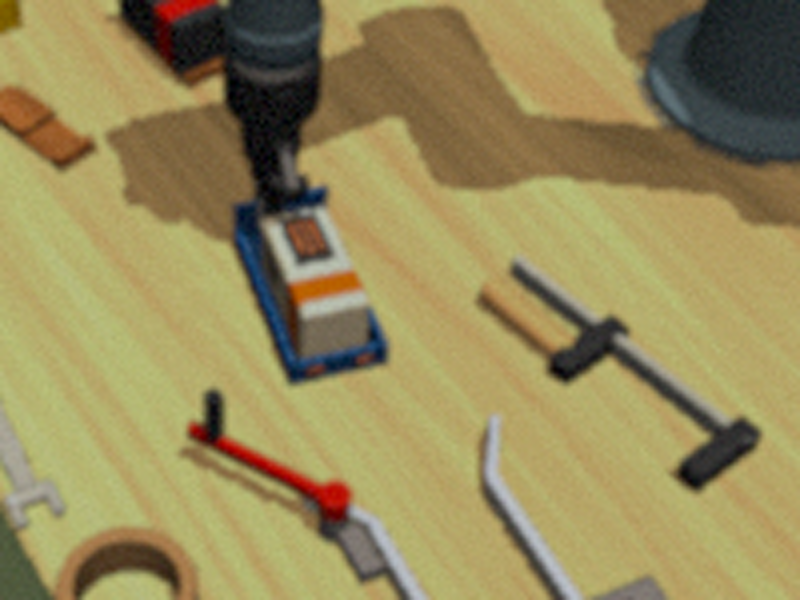

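Run:
```python
from h import *
s=ctrl.sense();M=R.from_quat(s["tcp_rot"]).as_matrix();print(s["ee_pos"],M.round(4),np.degrees(np.arctan2(M[1,0],M[0,0])))
d=np.load("w9.npz");f,K,Rm,p=[d[k] for k in ("f","K","Rm","p")]
P=px2pt([(319,162),(323,349),(331,165),(331,349)],46,K,Rm,p);print("wall top",P.round(1))
P=px2pt([(455,243),(640,243)],68,K,Rm,p);print("pack near edge",P.round(1))
P=px2pt([(455,243),(456,368),(412,192)],68,K,Rm,p);print("pack rear top",P.round(1))
P=px2pt([(455,243),(456,368)],68,K,Rm,p);q=P[1]-P[0];print(np.linalg.norm(q))
```

```text
[489.85773401 -52.24090226  23.1327839 ] [[-0.9748  0.2225  0.0161]
 [ 0.2225  0.9749 -0.005 ]
 [-0.0168 -0.0013 -0.9999]] 167.14257973612342
wall top [[434.  -41.6  46. ]
 [517.6 -59.4  46. ]
 [436.  -37.7  46. ]
 [518.3 -55.9  46. ]]
pack near edge [[464.   -3.9  68. ]
 [477.   53.4  68. ]]
pack rear top [[464.   -3.9  68. ]
 [516.2  -8.3  68. ]
 [443.9 -14.9  68. ]]
52.43986242328844
```

View pics/top9.png

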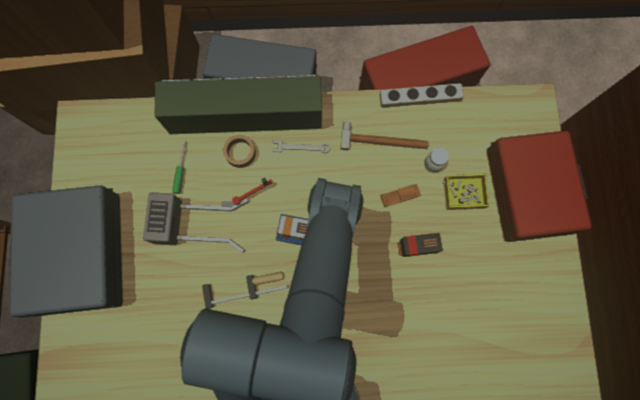

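Run:
```python
from h import *
f=np.load("w9.npz")["f"]
cv2.imwrite("pics/w9z.png",cv2.resize(f[140:370,280:480][:,:,::-1],None,fx=2.6*1,fy=2.6,interpolation=cv2.INTER_CUBIC))
```

```text
(no output)
```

View pics/w9z.png

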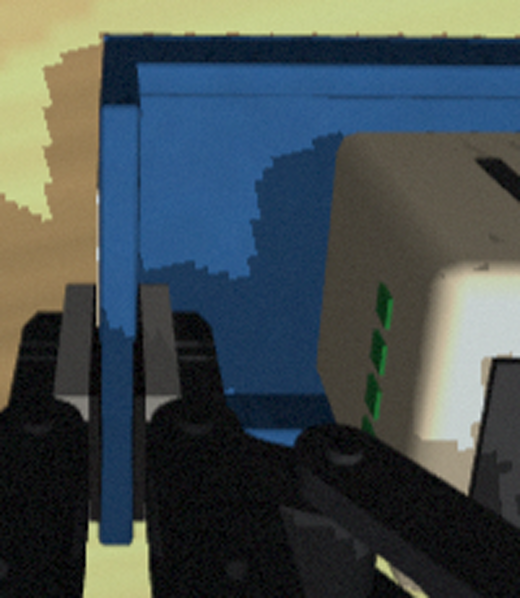

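>>> step_arm(
  deltas=[
    [0,0,0,0,0,0,0.012],
    [0,0,0,0,0,0,0.014],
    [0,0,0.003,0,0,0,0.014],
    [0,0,0.006,0,0,0,0.014],
    [-0.004,0,0.007,0.1,0.5,0,0.014],
    [-0.008,0.001,0.007,0.2,0.7,0,0.014],
    [-0.008,0.001,0.007,0.2,0.9,0,0.014],
    [-0.008,0.001,0.007,0.2,0.9,0,0.014],
  ],
)

```text
t: 16.0
ee_pos: [481.7, -51.2, 30.0]
tcp_rot: [0.112, 0.994, -0.001, 0.0]
contact_force: [0.9, -0.6, 0.5]
opening: 14.3
```

Run:
```python
from h import *
f,K,Rm,p=cam("wrist")
np.savez("w10.npz",f=f,K=K,Rm=Rm,p=p)
cv2.imwrite("pics/w10.png",f[:,:,::-1])
s=ctrl.sense();M=R.from_quat(s["tcp_rot"]).as_matrix();print(s["ee_pos"],s["contact_force"],s["torque"],s["opening"],M.round(4))
```

```text
[481.8596367  -51.26886488  30.08186703] [-0.66271326  0.44429887  0.70635531] [ 0.07162595 -0.01070755  0.01215037] 14.058572918236575 [[-9.749e-01  2.226e-01  4.000e-04]
 [ 2.226e-01  9.749e-01 -1.500e-03]
 [-7.000e-04 -1.400e-03 -1.000e+00]]
```

View pics/w10.png

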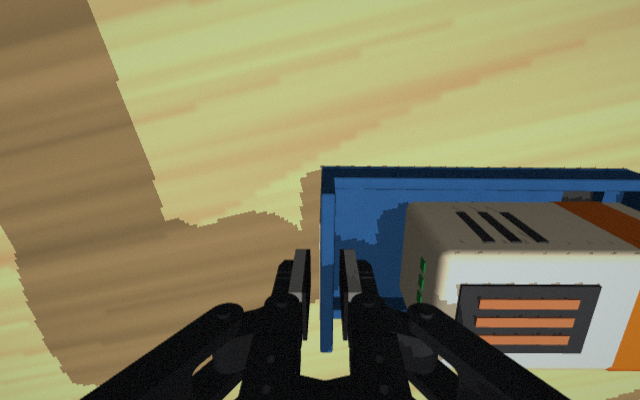

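>>> step_arm(
  deltas=[
    [0,0,0,0,0,0,0.008],
    [0,0,0,0,0,0,0.002],
    [0,0,0,0,0,0,0.002],
    [0,0,0,0,0,0,0.002],
    [0,0,0,0,0,0,0.002],
    [0,0,0,0,0,0,0.002],
    [0,0,0,0,0,0,0.002],
    [0,0,0,0,0,0,0.002],
  ],
  newtons=50,
)

```text
t: 16.85
ee_pos: [482.1, -51.0, 30.2]
tcp_rot: [0.112, 0.994, -0.0, 0.0]
contact_force: [1.0, 5.0, 2.2]
opening: 4.6
```

Run:
```python
from h import *
s=ctrl.sense();print(s["ee_pos"],s["contact_force"],s["torque"],s["opening"])
d=np.load("w10.npz");f,K,Rm,p=[d[k] for k in ("f","K","Rm","p")]
P=px2pt([(321,194),(322,351),(334,195)],46,K,Rm,p);print(P.round(1),np.linalg.norm(P[0]-P[1]),P[:2].mean(0))
```

```text
[482.12804694 -50.99483182  30.15155689] [1.03014629 4.99764251 2.16120372] [ 0.70155255 -0.3563594  -0.21510983] 4.600749531409199
[[440.7 -43.5  46. ]
 [516.8 -60.6  46. ]
 [442.3 -38.5  46. ]] 77.95412959702755 [478.7278248  -52.02633511  46.        ]
```

>>> step_arm(
  deltas=[
    [0.002,0.007,0,0,0,0.6,0.002],
    [0.0055,0.018,0,0,0,1.7,0.002],
    [0.0095,0.03,0,0,0,2.9,0.002],
    [0.0145,0.043,0,0,0,4.2,0.002],
    [0.0195,0.057,0,0,0,5.5,0.002],
    [0.024,0.069,0,0,0,6.7,0.002],
    [0.027,0.077,0,0,0,7.5,0.002],
    [0.0276,0.0785,0,0,0,7.5,0.002],
  ],
)

```text
t: 17.65
ee_pos: [509.5, 26.9, 30.2]
tcp_rot: [0.046, 0.999, -0.002, 0.0]
contact_force: [-1.2, -7.1, 4.4]
opening: 4.7
```

Run:
```python
from h import *
f,K,Rm,p=cam("top")
np.savez("t11.npz",f=f,K=K,Rm=Rm,p=p)
cv2.imwrite("pics/t11.png",cv2.resize(f[150:290,130:350][:,:,::-1],None,fx=3.6,fy=3.6,interpolation=cv2.INTER_CUBIC))
s=ctrl.sense();M=R.from_quat(s["tcp_rot"]).as_matrix();print(s["ee_pos"],s["contact_force"],s["opening"],M[:,2],np.degrees(np.arctan2(M[1,0],M[0,0])))
f,K,Rm,p=cam("wrist")
cv2.imwrite("pics/w11.png",f[:,:,::-1])
```

```text
[509.50883359  26.89155748  30.17791767] [-0.71351861 -3.59959948  2.43419422] 4.597915567609037 [ 2.59137976e-04 -3.82647356e-03 -9.99992645e-01] 174.69521585681593
```

View pics/t11.png

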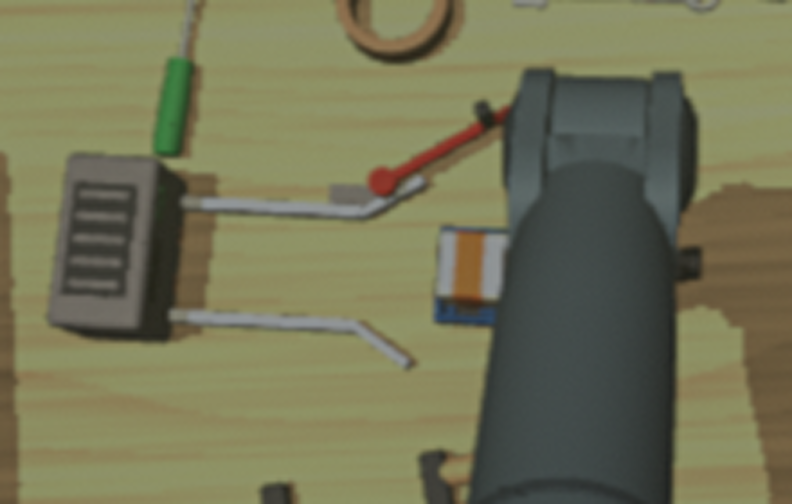

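View pics/w11.png

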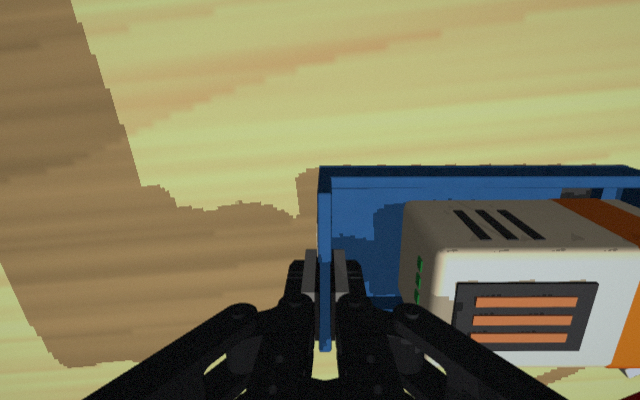

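Run:
```python
from h import *
d=np.load("t11.npz");f,K,Rm,p=[d[k] for k in ("f","K","Rm","p")]
z=lambda c:np.array(c)/3.6+[130,150]
P=px2pt(z([(443,228),(436,320),(185,208),(360,216),(355,321),(172,310)]),22,K,Rm,p)[:,:2]
O=np.array([535.7,318.2]);a=np.radians(84.7);a=np.array([np.cos(a),np.sin(a)]);l=np.array([-a[1],a[0]])
print(P.round(1),np.c_[(P-O)@a,(P-O)@l].round(1))
```

```text
[[557.6 175.7]
 [480.6 182.4]
 [583.1 390.4]
 [570.5 244.7]
 [482.5 249. ]
 [497.6 399.5]] [[-139.9  -35. ]
 [-140.3   42.3]
 [  76.2  -40.5]
 [ -70.   -41.5]
 [ -73.8   46.6]
 [  77.5   45.5]]
```

>>> step_arm(
  deltas=[
    [0.0015,0.008,0,0,0,0,0.002],
    [0.003,0.021,0,0,0,0,0.002],
    [0.0045,0.035,0,0,0,0,0.002],
    [0.006,0.05,0,0,0,0,0.002],
    [0.0072,0.065,0,0,0,0,0.002],
    [0.0084,0.079,0,0,0,0,0.002],
    [0.0098,0.092,0,0,0,0,0.002],
    [0.0106,0.1,0,0,0,0,0.002],
  ],
)

```text
t: 18.55
ee_pos: [519.9, 126.4, 30.2]
tcp_rot: [0.047, 0.999, -0.003, 0.0]
contact_force: [-1.4, -6.9, 3.4]
opening: 4.6
```

>>> step_arm(
  deltas=[
    [0.0009,0.01,0,0,0,0,0.002],
    [0.0022,0.024,0,0,0,0,0.002],
    [0.0035,0.038,0,0,0,0,0.002],
    [0.0048,0.052,0,0,0,0,0.002],
    [0.0061,0.066,0,0,0,0,0.002],
    [0.0073,0.079,0,0,0,0,0.002],
    [0.0083,0.09,0,0,0,0,0.002],
    [0.0093,0.1,0,0,0,0,0.002],
  ],
)

```text
t: 19.35
ee_pos: [528.9, 225.1, 30.2]
tcp_rot: [0.047, 0.999, -0.004, -0.0]
contact_force: [-1.0, -7.3, 4.9]
opening: 4.7
```

Run:
```python
from h import *
f,K,Rm,p=cam("top")
np.savez("t12.npz",f=f,K=K,Rm=Rm,p=p)
cv2.imwrite("pics/t12.png",cv2.resize(f[150:290,130:350][:,:,::-1],None,fx=3.6,fy=3.6,interpolation=cv2.INTER_CUBIC))
s=ctrl.sense();M=R.from_quat(s["tcp_rot"]).as_matrix();print(s["ee_pos"],s["contact_force"],s["opening"],M[:,2],np.degrees(np.arctan2(M[1,0],M[0,0])))
f,K,Rm,p=cam("wrist")
cv2.imwrite("pics/w12.png",f[:,:,::-1])
```

```text
[528.99822779 227.17882225  30.16179239] [-2.79784419e-04 -4.15392658e+00  5.03372529e+00] 4.608317638481517 [-3.06140269e-04 -5.87681071e-03 -9.99982685e-01] 174.67993047646263
```

View pics/t12.png

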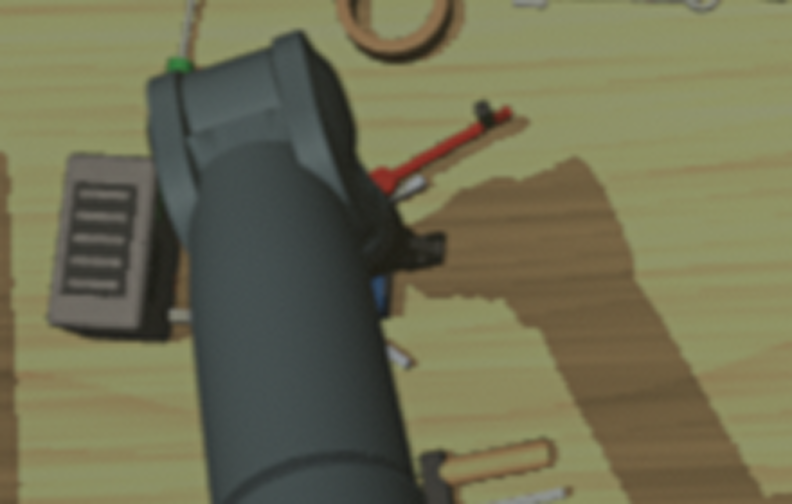

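View pics/w12.png

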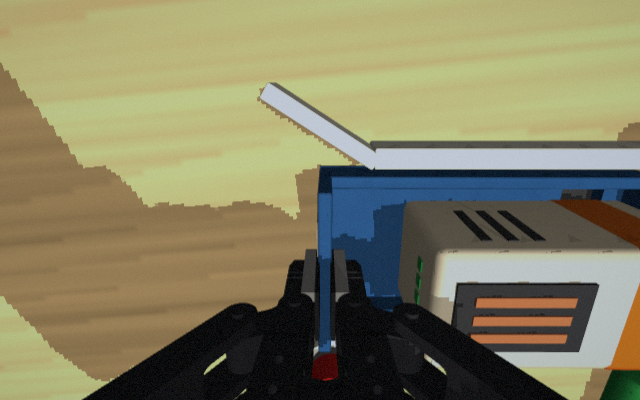

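>>> step_arm(
  deltas=[
    [0.0002,0.002,0,0,0,0,0.002],
    [0.0004,0.004,0,0,0,0,0.002],
    [0.0006,0.006,0,0,0,0,0.002],
    [0.0008,0.008,0,0,0,0,0.002],
    [0.001,0.01,0,0,0,0,0.002],
    [0.0011,0.012,0,0,0,0,0.002],
    [0.0012,0.013,0,0,0,0,0.002],
    [0.0013,0.014,0,0,0,0,0.002],
  ],
)

```text
t: 20.25
ee_pos: [530.0, 239.0, 30.2]
tcp_rot: [0.047, 0.999, -0.004, -0.0]
contact_force: [-1.5, -7.7, 4.7]
opening: 4.7
```

>>> step_arm(
  deltas=[
    [0.0001,0.002,0,0,0,0,0.002],
    [0.0002,0.003,0,0,0,0,0.002],
    [0.0003,0.004,0,0,0,0,0.002],
    [0.0004,0.005,0,0,0,0,0.002],
    [0.0004,0.0055,0,0,0,0,0.002],
    [0.0004,0.006,0,0,0,0,0.002],
    [0.0004,0.006,0,0,0,0,0.002],
    [0.0004,0.006,0,0,0,0,0.002],
  ],
)

```text
t: 21.05
ee_pos: [530.2, 243.1, 30.2]
tcp_rot: [0.048, 0.999, -0.006, -0.0]
contact_force: [-1.4, -6.6, 4.5]
opening: 4.7
```

>>> step_arm(
  deltas=[
    [0.0001,0.002,0,0,0,0,0.002],
    [0.0002,0.003,0,0,0,0,0.002],
    [0.0003,0.004,0,0,0,0,0.002],
    [0.0004,0.005,0,0,0,0,0.002],
    [0.0004,0.006,0,0,0,0,0.002],
    [0.0004,0.006,0,0,0,0,0.002],
    [0.0004,0.006,0,0,0,0,0.002],
    [0.0004,0.006,0,0,0,0,0.002],
  ],
)

```text
t: 21.85
ee_pos: [530.1, 243.3, 30.2]
tcp_rot: [0.049, 0.999, -0.011, -0.0]
contact_force: [-0.7, -17.2, 8.9]
opening: 4.6
```

>>> step_arm(
  deltas=[
    [0,0,0,0,0,0,0.002],
    [0,0,0,0,0,0,0.014],
    [0,0,0,0,0,0,0.014],
    [0,0,0.01,0,0,0,0.014],
    [0,0,0.03,0,0,0,0.014],
    [0,0,0.06,0,0,0,0.014],
    [0,0,0.1,0,0,0,0.014],
    [0,0,0.14,0,0,0,0.014],
  ],
)

```text
t: 22.65
ee_pos: [529.5, 243.5, 171.8]
tcp_rot: [0.049, 0.999, -0.011, -0.001]
contact_force: [1.2, 0.8, -0.2]
opening: 14.3
```

Run:
```python
from h import *
f,K,Rm,p=cam("wrist")
np.savez("w13.npz",f=f,K=K,Rm=Rm,p=p)
cv2.imwrite("pics/w13.png",f[:,:,::-1])
s=ctrl.sense();M=R.from_quat(s["tcp_rot"]).as_matrix();print(s["ee_pos"],s["contact_force"],s["opening"],M[:,2],np.degrees(np.arctan2(M[1,0],M[0,0])))
```

```text
[533.21904039 244.81647702 179.63942551] [ 1.13604561 -0.38597445  5.03276264] 14.239419311587127 [ 0.00841924 -0.01806336 -0.9998014 ] 174.38560978058013
```

View pics/w13.png

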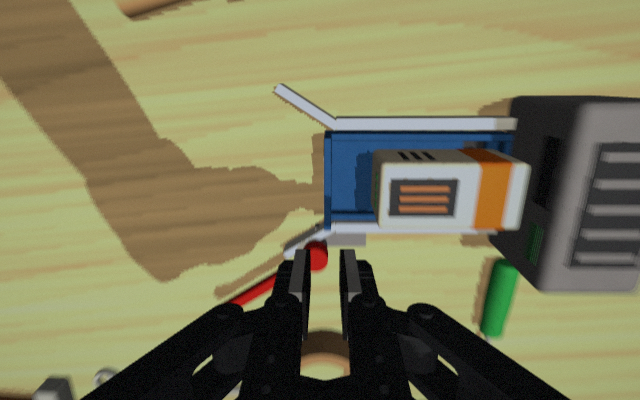

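>>> step_arm(
  deltas=[
    [0.015,-0.015,0,0.3,0.2,0,0.045],
    [0.035,-0.035,0,0.6,0.3,0,0.045],
    [0.055,-0.055,-0.01,1,0.5,0,0.045],
    [0.075,-0.075,-0.02,1,0.5,0,0.045],
    [0.095,-0.095,-0.03,1,0.5,0,0.045],
    [0.11,-0.108,-0.03,1,0.5,0,0.045],
    [0.11,-0.108,-0.03,1,0.5,0,0.045],
    [0.11,-0.108,-0.03,1,0.5,0,0.045],
  ],
)

```text
t: 23.5
ee_pos: [643.1, 137.2, 149.8]
tcp_rot: [0.049, 0.999, 0.0, -0.0]
contact_force: [-0.3, 1.1, -0.8]
opening: 45.1
```

Run:
```python
from h import *
f,K,Rm,p=cam("wrist")
np.savez("w14.npz",f=f,K=K,Rm=Rm,p=p)
cv2.imwrite("pics/w14.png",f[:,:,::-1])
s=ctrl.sense();M=R.from_quat(s["tcp_rot"]).as_matrix();print(s["ee_pos"],s["contact_force"],s["opening"],M[:,2],np.degrees(np.arctan2(M[1,0],M[0,0])))
print(pt2px([(643.2,136.8,88),(596.5,226,44)],K,Rm,p))
```

```text
[642.7681939  137.59741559 149.98071863] [-0.18807719  0.29879615 -0.230959  ] 44.85195921428237 [-4.40478439e-04  3.74655416e-05 -9.99999902e-01] 174.41845650982825
[[324.33550154 216.73698399]
 [440.72344678 122.88941682]]
```

View pics/w14.png

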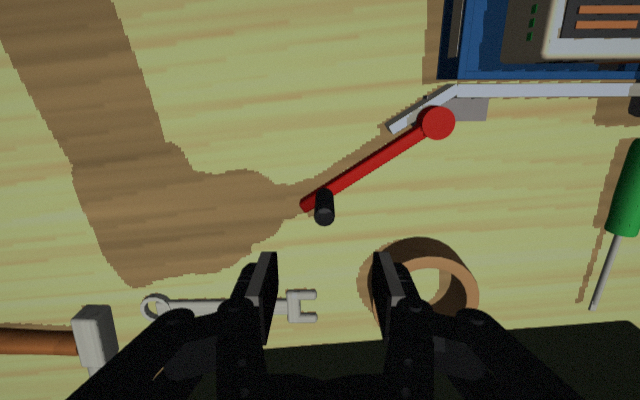

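>>> step_arm(
  deltas=[
    [0,-0.0005,-0.03,0,0,0,0.045],
    [0,-0.0005,-0.06,0,0,0,0.045],
    [0,-0.0005,-0.08,0,0,0,0.045],
    [0,-0.0005,-0.093,0,0,0,0.045],
    [0,-0.0005,-0.093,0,0,0,0.02],
    [0,-0.0005,-0.093,0,0,0,0.008],
    [0,-0.0005,-0.093,0,0,0,0.008],
    [0,-0.0005,-0.093,0,0,0,0.008],
  ],
  newtons=25,
)

```text
t: 24.35
ee_pos: [643.6, 137.0, 58.2]
tcp_rot: [0.049, 0.999, -0.0, 0.001]
contact_force: [-0.4, -1.7, -0.4]
opening: 13.4
```

Run:
```python
from h import *
s=ctrl.sense();t=s["ee_pos"][:2];print(s["ee_pos"],s["contact_force"],s["opening"])
O=np.array([535.7,318.2]);a=np.radians(84.7);a=np.array([np.cos(a),np.sin(a)]);l=np.array([-a[1],a[0]])
pv=O-89*a-70*l
v=(t-pv);th=np.arctan2(-(v@a),v@l);r=np.hypot(*v);print(pv,th,r)
for k in np.linspace(th,0,17): 
    q=pv+100*(-np.sin(k)*a+np.cos(k)*l); print(round(k,3),(q-t).round(1))
```

```text
[643.55760291 137.04669531  58.1553079 ] [-0.40844096 -1.6945889  -0.40574621] 13.389021031981732
[597.17974659 223.11456074] 2.157542928120942 97.76800610038693
2.158 [ 1.1 -2. ]
2.023 [-11.2  -7.5]
1.888 [-24.1 -11.4]
1.753 [-37.4 -13.5]
1.618 [-50.9 -13.8]
1.483 [-64.3 -12.3]
1.348 [-77.3  -9. ]
1.214 [-89.8  -4. ]
1.079 [-101.6    2.7]
0.944 [-112.3   10.8]
0.809 [-121.8   20.4]
0.674 [-129.9   31.1]
0.539 [-136.6   42.9]
0.405 [-141.5   55.4]
0.27 [-144.8   68.4]
0.135 [-146.3   81.8]
0.0 [-146.    95.3]
```

>>> step_arm(
  deltas=[
    [-0.012,-0.006,0,0,0,0,0.008],
    [-0.0245,-0.0105,0,0,0,0,0.008],
    [-0.0375,-0.013,0,0,0,0,0.008],
    [-0.051,-0.0135,0,0,0,0,0.008],
    [-0.0645,-0.012,0,0,0,0,0.008],
    [-0.0775,-0.009,0,0,0,0,0.008],
    [-0.0895,-0.004,0,0,0,0,0.008],
    [-0.101,0.0025,0,0,0,0,0.008],
  ],
)

```text
t: 25.15
ee_pos: [543.0, 139.3, 58.7]
tcp_rot: [0.049, 0.999, -0.0, 0.002]
contact_force: [2.0, -2.2, -4.2]
opening: 13.2
```

```bash
cat > arc.py <<'E'
from h import *
s=ctrl.sense();t=s["ee_pos"][:2];print(s["ee_pos"],s["contact_force"],s["opening"])
O=np.array([535.7,318.2]);a=np.radians(84.7);a=np.array([np.cos(a),np.sin(a)]);l=np.array([-a[1],a[0]])
pv=O-89*a-70*l
v=(t-pv);th=np.arctan2(-(v@a),v@l);r=np.hypot(*v);print(pv,th,r)
for k in np.linspace(th,0,9): 
    q=pv+100*(-np.sin(k)*a+np.cos(k)*l); print(round(k,3),(q-t).round(1))
E
python3 arc.py
```

```text
[543.04717542 139.34068591  58.71331758] [ 2.00144226 -2.15569906 -4.23550001] 13.239581715275229
[597.17974659 223.11456074] 1.0896172903522303 99.74165311155889
1.09 [-0.1 -0.2]
0.953 [-11.    7.9]
0.817 [-20.7  17.5]
0.681 [-29.   28.3]
0.545 [-35.8  40.1]
0.409 [-40.9  52.7]
0.272 [-44.3  65.9]
0.136 [-45.8  79.4]
0.0 [-45.4  93. ]
```

>>> step_arm(
  deltas=[
    [-0.011,0.008,0,0,0,0,0.008],
    [-0.0205,0.0175,0,0,0,0,0.008],
    [-0.029,0.0285,0,0,0,0,0.008],
    [-0.036,0.04,0,0,0,0,0.008],
    [-0.041,0.0525,0,0,0,0,0.008],
    [-0.044,0.063,0,0,0,0,0.008],
    [-0.0455,0.073,0,0,0,0,0.008],
    [-0.046,0.081,0,0,0,0,0.008],
  ],
)

```text
t: 25.95
ee_pos: [492.5, 220.5, 58.4]
tcp_rot: [0.049, 0.999, -0.001, -0.002]
contact_force: [-5.3, -3.9, 2.7]
opening: 13.0
```

```bash
python3 arc.py
```

```text
[492.54531328 220.50937369  58.35871039] [-5.29126196 -3.88959539  2.6765539 ] 12.971015129033558
[597.17974659 223.11456074] 0.11739529720065806 104.66686024978068
0.117 [4.7 0.1]
0.103 [4.6 1.6]
0.088 [4.6 3.1]
0.073 [4.7 4.5]
0.059 [4.7 6. ]
0.044 [4.8 7.5]
0.029 [4.8 8.9]
0.015 [ 4.9 10.4]
0.0 [ 5.1 11.8]
```

>>> step_arm(
  deltas=[
    [0.001,0.002,0,0,0,0,0.008],
    [0.002,0.004,0,0,0,0,0.008],
    [0.003,0.006,0,0,0,0,0.008],
    [0.004,0.008,0,0,0,0,0.008],
    [0.004,0.01,0,0,0,0,0.008],
    [0.004,0.012,0,0,0,0,0.008],
    [0.004,0.014,0,0,0,0,0.008],
    [0.004,0.014,0,0,0,0,0.008],
  ],
)

```text
t: 26.75
ee_pos: [493.7, 235.0, 58.4]
tcp_rot: [0.048, 0.999, -0.001, -0.004]
contact_force: [-8.0, -1.2, 3.7]
opening: 12.9
```

```bash
python3 arc.py
python3 - <<'E'
from h import *
f,K,Rm,p=cam("wrist")
np.savez("w15.npz",f=f,K=K,Rm=Rm,p=p)
cv2.imwrite("pics/w15.png",f[:,:,::-1])
E
```

```text
[493.6716397  234.99482848  58.37366288] [-7.96315694 -1.15476518  3.6891631 ] 12.866933827959766
[597.17974659 223.11456074] -0.02177369726478582 104.18766219748234
-0.022 [ 4.2 -0.5]
-0.019 [ 4.1 -0.7]
-0.016 [ 4.1 -1. ]
-0.014 [ 4.1 -1.3]
-0.011 [ 4.  -1.6]
-0.008 [ 4.  -1.8]
-0.005 [ 4.  -2.1]
-0.003 [ 4.  -2.4]
0.0 [ 3.9 -2.6]
```

View pics/w15.png

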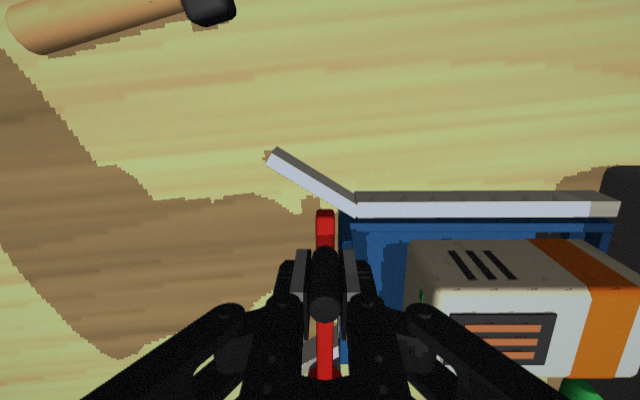

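>>> step_arm(
  deltas=[
    [0.001,0.001,0,0,0,0,0.008],
    [0.002,0.002,0,0,0,0,0.008],
    [0.003,0.003,0,0,0,0,0.008],
    [0.003,0.004,0,0,0,0,0.008],
    [0.003,0.005,0,0,0,0,0.008],
    [0.003,0.005,0,0,0,0,0.008],
    [0.003,0.005,0,0,0,0,0.008],
    [0.003,0.005,0,0,0,0,0.008],
  ],
)

```text
t: 27.6
ee_pos: [493.7, 236.4, 58.3]
tcp_rot: [0.049, 0.999, -0.004, -0.006]
contact_force: [-8.3, -11.3, 9.4]
opening: 13.3
```

```bash
python3 arc.py|head -2
```

```text
[493.74061918 236.4340089   58.3026152 ] [ -8.3434523  -11.31630156   9.36554046] 13.280213565320608
[597.17974659 223.11456074] -0.035558922929301864 104.29314828348699
```

>>> step_arm(
  deltas=[
    [0,0,0,0,0,0,0.018],
    [0,0,0,0,0,0,0.028],
    [0,0,0,0,0,0,0.03],
    [0,0,0.01,0,0,0,0.03],
    [0,0,0.03,0,0,0,0.03],
    [0,0,0.06,0,0,0,0.03],
    [0,0,0.1,0,0,0,0.03],
    [0,0,0.14,0,0,0,0.03],
  ],
)

```text
t: 28.4
ee_pos: [493.6, 236.7, 200.3]
tcp_rot: [0.049, 0.999, -0.004, -0.006]
contact_force: [1.3, 0.1, 0.5]
opening: 30.0
```

>>> step_arm(
  deltas=[
    [-0.01,-0.03,0.02,0,0,0,0.03],
    [-0.02,-0.07,0.04,0,0,0,0.03],
    [-0.02,-0.11,0.06,0,0,0,0.03],
    [-0.02,-0.15,0.07,0,0,0,0.03],
    [-0.02,-0.19,0.07,0,0,0,0.03],
    [-0.02,-0.23,0.07,0,0,0,0.03],
    [-0.02,-0.25,0.07,0,0,0,0.03],
    [-0.02,-0.25,0.07,0,0,0,0.03],
  ],
)

```text
t: 29.2
ee_pos: [474.2, -15.4, 271.3]
tcp_rot: [0.051, 0.999, -0.004, -0.005]
contact_force: [-0.5, -0.1, -0.6]
opening: 30.1
```

Run:
```python
from h import *
for n in ("scene","top"):
    f,K,Rm,p=cam(n); np.savez(n+"16.npz",f=f,K=K,Rm=Rm,p=p)
    if n=="top": cv2.imwrite("pics/t16.png",cv2.resize(f[150:290,130:350][:,:,::-1],None,fx=3.6,fy=3.6,interpolation=cv2.INTER_CUBIC))
    else: cv2.imwrite("pics/s16.png",cv2.resize(f[200:360,270:490][:,:,::-1],None,fx=3.6,fy=3.6,interpolation=cv2.INTER_CUBIC))
    cv2.imwrite(f"pics/{n}16.png",f[:,:,::-1])
```

```text
(no output)
```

View pics/t16.png

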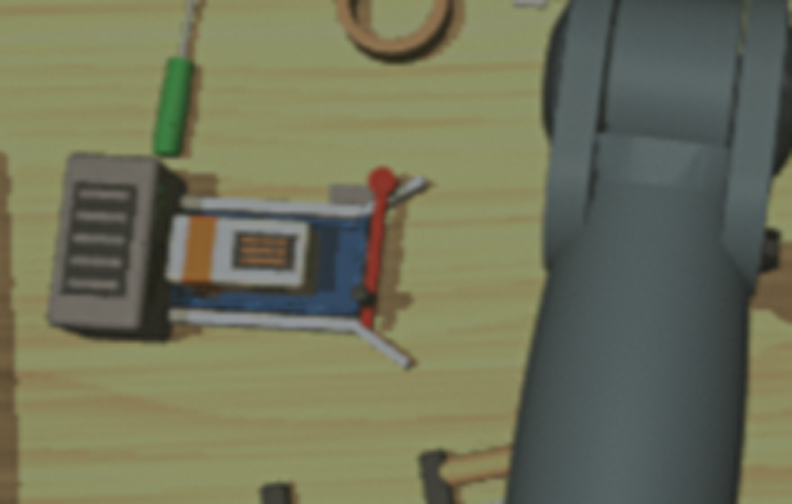

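View pics/s16.png

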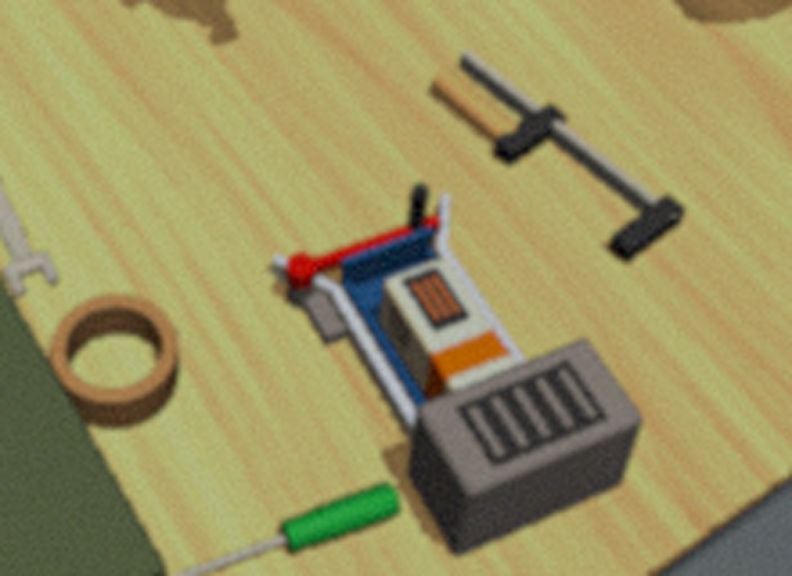

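View pics/top16.png

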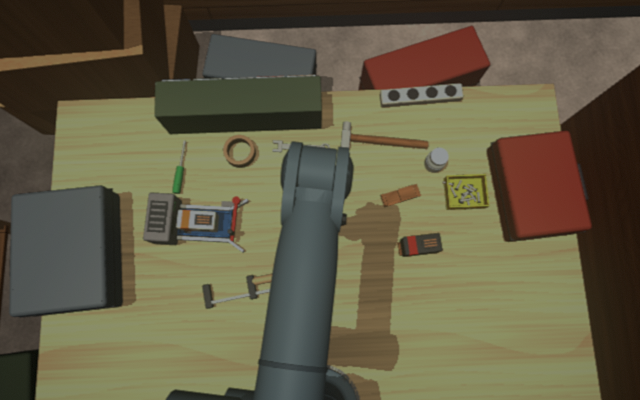

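>>> step_arm(
  deltas=[
    [0,0.04,0,0,0,0,0.03],
    [0,0.08,0,0,0,0,0.03],
    [0,0.12,0,0,0,0,0.03],
    [0,0.16,0,0,0,0,0.03],
    [0,0.2,0,0,0,0,0.03],
    [0,0.24,0,0,0,0,0.03],
    [0,0.28,0,0,0,0,0.03],
    [0,0.31,0,0,0,0,0.03],
  ],
)

```text
t: 30.1
ee_pos: [472.6, 301.0, 271.2]
tcp_rot: [0.048, 0.999, -0.003, -0.006]
contact_force: [0.2, -0.6, -0.2]
opening: 29.8
```

>>> step_arm(
  deltas=[
    [0,0,0,0,0,0,0.03],
    [0,0,0,0,0,0,0.03],
    [0,0,0,0,0,0,0.03],
    [0,0,0,0,0,0,0.03],
    [0,0,0,0,0,0,0.03],
    [0,0,0,0,0,0,0.03],
    [0,0,0,0,0,0,0.03],
    [0,0,0,0,0,0,0.03],
  ],
)

```text
t: 30.9
ee_pos: [472.7, 300.7, 271.3]
tcp_rot: [0.048, 0.999, -0.003, -0.006]
contact_force: [-0.5, 0.5, -0.1]
opening: 29.8
```

Run:
```python
from h import *
f,K,Rm,p=cam("wrist")
np.savez("w17.npz",f=f,K=K,Rm=Rm,p=p)
cv2.imwrite("pics/w17.png",cv2.resize(f[60:290,180:480][:,:,::-1],None,fx=2.6,fy=2.6,interpolation=cv2.INTER_CUBIC))
print(ctrl.sense()["ee_pos"],p)
```

```text
[472.70014816 300.7541218  271.21699519] [390.66848277 309.36925667 413.9932743 ]
```

View pics/w17.png

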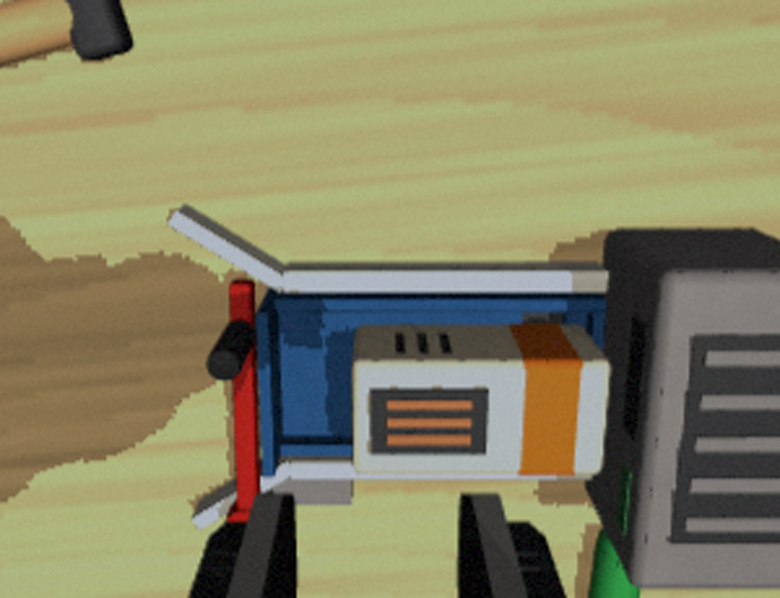

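Run:
```python
from h import *
d=np.load("w17.npz");f,K,Rm,p=[d[k] for k in ("f","K","Rm","p")]
z=lambda c:np.array(c)/2.6+[180,60]
P=px2pt(z([(355,360),(609,362),(603,475),(357,473)]),68,K,Rm,p)[:,:2]
O=np.array([535.7,318.2]);a=np.radians(84.7);a=np.array([np.cos(a),np.sin(a)]);l=np.array([-a[1],a[0]])
D=lambda P:np.c_[(P-O)@a,(P-O)@l].round(1)
print(D(P),[np.linalg.norm(P[i]-P[(i+1)%4]).round(1) for i in range(4)])
g=px2pt(z([(243,284),(244,515)]),42,K,Rm,p)[:,:2];print("gate bar",D(g))
w=px2pt(z([(268,293),(267,470)]),46,K,Rm,p)[:,:2];print("rear wall",D(w))
```

```text
[[-33.7  26.3]
 [ 72.3  25.3]
 [ 73.9 -26.7]
 [-33.4 -25.8]] [np.float64(106.0), np.float64(52.1), np.float64(107.3), np.float64(52.1)]
gate bar [[-83.1  52.5]
 [-88.4 -60.8]]
rear wall [[-71.8  49.5]
 [-75.8 -35.1]]
```

Run:
```python
from station import ctrl
print(ctrl.hand_in())
```

```text
the job is handed in; nothing more can be done
None
```

I set the cream pack in the blue tray, slid it forward and lowered it until its foot bar went into the slot. I then slid the loaded tray into the dock by its rear wall and swung the red gate shut by its post. The job was handed in at about 31 s with the arm clear; it reports no verdict.

**What the last checks showed**
- **Pack seated:** when lowered it stopped on the tray floor at about 39 mm centre height, the seated value. In the last wrist picture its top is 52 mm wide at both nose and rear, so it sits level.
- **Tray home:** it stopped hard against the housing at 17 N, about 2 mm further in than I had measured. That is within the calibration error.
- **Gate shut:** it met its stop at about 11 N. In the last picture the bar lies across behind the tray, parallel to the tray's rear wall.
- **Bystanders:** the last full top view shows them where they started. The wooden handle end of the clamp and part of the spanner were behind the arm in it.

**What disagreed or went wrong**
- **First grip on the rear wall was too low:** something touched, probably the finger linkage on the pack's rear edge, at about 19 N. I let go, raised the hand 7 mm and gripped again with no load; the pack did not visibly move.
- **Early flatness check was doubtful:** a blurred picture gave unequal widths for the pack's top (53 and 56.6 mm). The later sharp picture replaces it.
- **Last picture reads 2 to 3° skewed:** both the gate bar and the tray's rear wall show the same skew against the dock axis. I take this as camera error, since the two are parallel to each other.

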